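# Load the grain scanner and start the run

### The job

Run a batch on the grain scanner: with the steel reference bar still lying in the blue cradle, press the white key on the grey console to zero it, then move the bar to the notches of its yellow-based stand and lay every sample cartridge in the cradle, each level in its own pair of notches with its caps outside the rails. When all are in place press the blue key and then the green one to start; press keys fully down, let each up before the next, never press the red one, and leave the other things on the bench where they are.

Things in the scene. Friction and masses are not known exactly. Their poses are not given: they have to be found in the camera images.
- cart_pink: Sample cartridge: lying rigid cylinder 120 mm long, white round body 28 mm in diameter, with a square pink cap (38 x 38 mm, 14 mm long) at each end and two thin bands of that colour on the body, 160 g. Origin at its centre, on its axis; x runs along it; lying on the table its axis is 19 mm up. May be absent.
- cart_yellow: Sample cartridge: lying rigid cylinder 120 mm long, white round body 28 mm in diameter, with a square yellow cap (38 x 38 mm, 14 mm long) at each end and two thin bands of that colour on the body, 160 g. Origin at its centre, on its axis; x runs along it; lying on the table its axis is 19 mm up. May be absent.
- cart_green: Sample cartridge: lying rigid cylinder 120 mm long, white round body 28 mm in diameter, with a square green cap (38 x 38 mm, 14 mm long) at each end and two thin bands of that colour on the body, 160 g. Origin at its centre, on its axis; x runs along it; lying on the table its axis is 19 mm up. May be absent.
- cart_orange: Sample cartridge: lying rigid cylinder 120 mm long, white round body 28 mm in diameter, with a square orange cap (38 x 38 mm, 14 mm long) at each end and two thin bands of that colour on the body, 160 g. Origin at its centre, on its axis; x runs along it; lying on the table its axis is 19 mm up. May be absent.
- bar: Reference bar: same shape and size as a cartridge (120 mm long, body 28 mm in diameter, caps 38 mm square and 14 mm long) but of bare steel with black caps and bands, 400 g. Origin at its centre; x runs along it. It starts in one notch pair of the cradle.
- cradle: Fixed scanner cradle: aluminium base plate 90 x 280 x 12 mm carrying two blue notched rails, each 10 mm thick, running along the cradle's y, centred at its x = +30 and -30 mm (50 mm free between them). Four 90-degree V notches per rail, 70 mm apart, facing each other in pairs; apex 30 mm and tops about 53 mm above the table. Origin at the centre of its underside.
- notch1 (a point): Where the centre of a cylinder lies when it is seated in notch pair 1 of the cradle, 49.8 mm above the table; x runs along the seated cylinder, midway between the rails; neighbouring pairs are 70 mm apart along y. Up to 11 mm of play along x before a cap meets a rail.
- notch2 (a point): Where the centre of a cylinder lies when it is seated in notch pair 2 of the cradle, 49.8 mm above the table; x runs along the seated cylinder, midway between the rails; neighbouring pairs are 70 mm apart along y. Up to 11 mm of play along x before a cap meets a rail.
- notch3 (a point): Where the centre of a cylinder lies when it is seated in notch pair 3 of the cradle, 49.8 mm above the table; x runs along the seated cylinder, midway between the rails; neighbouring pairs are 70 mm apart along y. Up to 11 mm of play along x before a cap meets a rail.
- notch4 (a point): Where the centre of a cylinder lies when it is seated in notch pair 4 of the cradle, 49.8 mm above the table; x runs along the seated cylinder, midway between the rails; neighbouring pairs are 70 mm apart along y. Up to 11 mm of play along x before a cap meets a rail.
- stand: Fixed bar stand: yellow base plate 90 x 70 x 12 mm with two black V blocks like one notch pair of the cradle (10 mm thick, at its x = +30 and -30 mm). Origin at the centre of its underside; the bar lies along its x.
- bar_rest (a point): Where the bar's centre lies when it is seated in the stand, 49.8 mm above the table; x runs along the seated bar.
- console: Fixed grey key console, 150 x 140 x 32 mm, with four round spring keys on top, 60 mm apart in a square. Origin at the centre of its underside. Keys at its (x, y) in mm: white (30, 30), blue (30, -30), green (-30, 30), red (-30, -30). Each is 32 mm across; its top is 55 mm above the table when up, 48 mm when fully down, in a housing 48 mm across whose top is 44 mm up.
- key_white (a joint): Travel of the white key in m: 0 up, 0.007 fully down (about 5 N); springs back.
- key_blue (a joint): Travel of the blue key in m: 0 up, 0.007 fully down (about 5 N); springs back.
- key_green (a joint): Travel of the green key in m: 0 up, 0.007 fully down (about 5 N); springs back.
- key_red (a joint): Travel of the red key in m: 0 up, 0.007 fully down (about 5 N); springs back.
- tub_pink: Bystander: round white tub with a pink lid, 92 mm across, 64 mm tall. Origin at the centre of its underside.
- tub_yellow: Bystander: round white tub with a yellow lid, 92 mm across, 64 mm tall. Origin at the centre of its underside.
- dish: Bystander: flat clear glass dish, 50 mm across, 18 mm tall. Origin at the centre of its underside.
- weight: Bystander: brass weight with a knob, 36 mm across, 48 mm tall. Origin at the centre of its underside.
- brush: Bystander: brush, 160 mm long, lying. Origin on its handle axis at the underside.
- sieve: Bystander: cyan round sieve with a handle, 110 mm across, 45 mm tall. Origin at the centre of its underside.
There are look-alikes about, which are no part of the job. What is shaped like the bar but purple is not meant.

How it is judged (in metres and radians):
On the way, in this order (a step that is already met when the one before it is completed fails the run):
1. the white key is pressed down, the others up, with the bar seated in the cradle (value of joint key_white above 0.0045 m and value of joint each of key_blue, key_green, key_red below 0.0015 m and z of bar in the frame of notch1 between -0.004 and 0.004 m and x of bar in the frame of notch1 between -0.012 and 0.012 m and y of bar in the frame of notch1 between -0.007 and 0.217 m and angle between bar's own x axis and vertical between 1.5108 and 1.6308 rad and angle between the x axis of bar and the x axis of notch1, either way round below 0.08 rad), for 0.02 s.
2. the bar rests in its stand and every cartridge lies level in a notch pair of the cradle, keys up (z of bar in the frame of bar_rest between -0.004 and 0.004 m and x of bar in the frame of bar_rest between -0.012 and 0.012 m and y of bar in the frame of bar_rest between -0.006 and 0.006 m and angle between bar's own x axis and vertical between 1.5108 and 1.6308 rad and angle between the x axis of bar and the x axis of bar_rest, either way round below 0.08 rad and z of cart_pink in the frame of notch1 between -0.004 and 0.004 m and x of cart_pink in the frame of notch1 between -0.012 and 0.012 m and y of cart_pink in the frame of notch1 between -0.007 and 0.217 m and angle between cart_pink's own x axis and vertical between 1.5108 and 1.6308 rad and angle between the x axis of each of cart_pink, cart_yellow, cart_green, cart_orange and the x axis of notch1, either way round below 0.08 rad and z of cart_yellow in the frame of notch1 between -0.004 and 0.004 m and x of cart_yellow in the frame of notch1 between -0.012 and 0.012 m and y of cart_yellow in the frame of notch1 between -0.007 and 0.217 m and angle between cart_yellow's own x axis and vertical between 1.5108 and 1.6308 rad and z of cart_green in the frame of notch1 between -0.004 and 0.004 m and x of cart_green in the frame of notch1 between -0.012 and 0.012 m and y of cart_green in the frame of notch1 between -0.007 and 0.217 m and angle between cart_green's own x axis and vertical between 1.5108 and 1.6308 rad and z of cart_orange in the frame of notch1 between -0.004 and 0.004 m and x of cart_orange in the frame of notch1 between -0.012 and 0.012 m and y of cart_orange in the frame of notch1 between -0.007 and 0.217 m and angle between cart_orange's own x axis and vertical between 1.5108 and 1.6308 rad and value of joint each of key_white, key_blue, key_green, key_red below 0.0015 m), for 0.2 s.
3. the blue key is pressed down, the others up (value of joint key_blue above 0.0045 m and value of joint each of key_white, key_green, key_red below 0.0015 m), for 0.02 s.
4. the green key is pressed down, the others up (value of joint key_green above 0.0045 m and value of joint each of key_white, key_blue, key_red below 0.0015 m), for 0.02 s.
At the end, for the whole second after the job is handed in: Bar seated in its stand (4 mm in height, 6 mm across, 12 mm along); each cartridge present seated in a cradle notch pair (4 mm in height, 12 mm along, caps outside the rails); all within 0.06 rad of level and 0.08 rad of the notch line, at rest; all keys up (all of step 2 and linear speed of each of cart_pink, cart_yellow, cart_green, cart_orange, bar below 0.02 m/s and angular speed of each of cart_pink, cart_yellow, cart_green, cart_orange, bar below 0.3 rad/s); the robot touches nothing.
It fails at once if the red key is pressed (value of joint key_red above 0.003 m).
It fails at once if two keys are pressed at once (value of joint each of key_white, key_blue above 0.003 m or value of joint each of key_white, key_green above 0.003 m or value of joint each of key_white, key_red above 0.003 m or value of joint each of key_blue, key_green above 0.003 m or value of joint each of key_blue, key_red above 0.003 m or value of joint each of key_green, key_red above 0.003 m).
It fails at once if a bystander is pushed more than 50 mm from its place (distance of any of tub_pink, tub_yellow, dish, weight, brush, sieve from where it was at the start of the episode above 0.05 m).
It fails at once if a tub is tipped over (angle between any of tub_pink, tub_yellow's own z axis and vertical above 0.6 rad).
Of cart_pink, cart_yellow, cart_green, cart_orange only 3 to 4 are there at a start; the rules pass over those that are not, and their reading is None.
At some moment in a run one of cart_pink, cart_yellow, cart_green, cart_orange, bar may be knocked a few centimetres aside while the robot is not near it.
Once in a run the grip may slacken for a moment while it holds something.
It also fails if it takes over 208 s, if anything falls off the work surface, if the arm or the gripper's body presses on something with over 40 N, if the wrist force passes 120 N, or if a joint passes its speed limit or range.

### The arm

A 6-joint arm with a two-finger parallel gripper is mounted at the origin on the work surface. World frame = base frame: x ahead of the robot, y to its left, z up, the work surface at z = 0. Lengths are in m, angles in degrees, forces in N, time in s.
With the tool pointing down it reaches from about 0.4 to 0.825 m from the base axis. Payload 7 kg.
Tool frame: the origin (TCP) lies at the very end of the fingers, on their centre line; the grasp point (between the pads) lies 19 mm behind it (ctrl.hold_point_z is the distance from the TCP to the grasp point, in m); z points along the fingers, x is the direction in which the jaws open and shut, and the axes are right-handed (so a half turn about z gives the same grasp; the last joint's range is limited). The gripper opens to 88 mm and grips with 3 to 60 N. Pads are 19 mm wide; open, the fingers measure 130 mm over their backs; the gripper's body (78 mm by 193 mm) begins 47 mm behind the grasp point.
Start: joints at [84.746, 20.546, 0.682, 0, -70.136, -16.507], TCP at [0.25, 0.627, 0.227] pointing down, gripper open.
Joint ranges: [-176.03, 176.03], [-82.01, 121.73], [-58.28, 71.71], [-173.87, 95.51], [-174.79, -0.11], [-173.66, 173.66]. Speed limits (degrees/s): [136.94, 136.94, 172.46, 180, 180, 180].

### API

Orientations are given as [roll, pitch, yaw] about the fixed x, y, z axes, in that order (R = Rz(yaw) Ry(pitch) Rx(roll)).
In Python, from plant import ctrl gives the robot as it stands.
- The arm moves only by the tool servo_tool, never from a script. Its argument "rows" is text: rows parted by semicolons, each of 6 numbers parted by spaces: the shift along the tool's x, y, z in cm, then the turn, a rotation vector about the tool's x, y, z in rad. In form: tx ty tz ax ay az; .... A call has 1 to 5 rows; each row shifts and turns the pose as measured when the row begins, along the tool's axes as they then stand; what a row does not reach is not made up. A row lasts 1/12 s, in which the tool goes at most 41.7 mm and 7.16 degrees, less where a joint would pass 70% of its speed; a pose out of reach is approached as far as the arm can. A call is refused whole if a number of a shift passes 4.17 or a number of a turn 0.125, either way. A call with a gripper value outside its range is refused whole. "grip" is the finger opening in cm, from 0 to 8.76, set as the call begins (left out, the last holds). The fingers move at their own pace and stop on an object; the grip force is fixed at half the most. Time passes only in rows, so rows that do not move let the fingers close. It gives the time, the measured TCP pose, the force and the opening at its end, in the units of the state.
- ctrl.get_obs(): the state, without advancing time (a new reading comes with each control period).
- ctrl.snapshot(name): name is "side" or "top"; returns a dict with "frame" (480x640x3 uint8, red, green, blue), "K" (3x3 intrinsics, pixels), "eye" and "attitude" of the camera in the world. Camera axes: x right, y up, looking along -z (the intrinsics and any distortion apply to the point x, -y, -z); pixel columns grow to the right and rows downward; lengths in m; the calibration is good to about 2 mm. A picture is of the moment at which its call begins. There is no depth.
- ctrl.close_job(): hands the job in, once; it reports no verdict.
Trained networks look in a picture, given as the dict that the camera call returned (one of the last four; its "shot" number tells which), for a name from the list of things; names that differ only in an ending like _2 or _b are one class to them, and where a whole thing is asked for, a point or a joint stands for the part that bears it (a point fixed in the world has none). Each returns a list of dicts, best first, with "confidence" (0 to 1); they miss things now and then, are a little off and sometimes report something else, mostly with a low value. They report only what shows in the picture. A call takes as long as a camera call. They do not tell look-alikes from the thing itself.
- ctrl.spot_in(label, picture): "point" ([x, y, z] in m, in world coordinates, good to about 4 mm: the middle of the surface that is visible of it).
- ctrl.outline_of(label, picture): "pixels" (480x640 bool, what is visible of it).
- ctrl.place_of(label, picture): "point" ([x, y, z] in m, in world coordinates, good to about 4 mm: a listed point, or the origin of a listed thing).
The state is a dict: "clock": time; "joint_pos": joint angles; "qvel": joint speeds; "tau": joint torques, N m; "tool_pos": TCP position; "orientation": TCP orientation; "force": force on the tool from outside, world axes, zero at the start; "moment": the same for the moment, N m; "opening": finger opening in m.
Only numpy, scipy, OpenCV 4.12 (cv2) and the standard library are available. Lean on these libraries where they do the work, as an engineer would, in place of code of your own. Each camera call takes 0.05 s, during which the arm holds its last target.

## Working session

There is one attempt and no reset: what is moved stays moved. The work goes in short steps, Python scripts to look and compute and a tool call to move; the robot and the scene stay as the last step left them, time stands still between calls to the robot, and variables do not carry over. Pictures are saved under pics/ and viewed, and the job is handed in when it is done.

Besides the shell and the picture viewer there is one more tool, called after "Call:" as a command line: name --argument value ..., lists and objects as JSON in quotes. servo_tool: Moves the arm, as the interface text tells. Its arguments: {"type":"object","properties":{"rows":{"type":"string"},"grip":{"type":"number"}},"required":["rows"]}

```bash
ls; mkdir -p pics
python3 - <<'E'
from plant import ctrl
import cv2
print(ctrl.get_obs())
for n in("side","top"):
    s=ctrl.snapshot(n); cv2.imwrite(f"pics/{n}0.png",s["frame"][:,:,::-1]); print(n,s["K"],s["eye"],s["attitude"],[k for k in s])
E
```

```text
pics
{'clock': 0.0, 'joint_pos': array([ 8.47461475e+01,  2.05925006e+01,  6.33672062e-01, -2.03973640e-02,
       -7.01355386e+01, -1.65062789e+01]), 'qvel': array([0.06347125, 0.03854056, 0.07380735, 0.00766212, 0.11211897,
       0.02360166]), 'tau': array([-8.58264157e-04, -5.82719421e+01,  2.93044227e+01,  6.99798077e+00,
        6.82516897e-03, -1.62788510e-04]), 'tool_pos': array([0.25008588, 0.6264354 , 0.22560902]), 'orientation': array([-1.79991570e+02, -9.59264882e-02, -1.11767085e+02]), 'force': array([ 0.34433426, -0.12947118,  0.24471729]), 'moment': array([-0.01388474,  0.0448417 , -0.02102157]), 'opening': 0.08769552260967554}
side [[507.32786595   0.         321.40662764]
 [  0.         507.32786595 240.38911973]
 [  0.           0.           1.        ]] [ 0.15521399 -0.7209612   0.7687997 ] [ 48.68581726  -0.15072598 -25.33620357] ['frame', 'K', 'eye', 'attitude', 'shot']
top [[491.38990513   0.         321.82136911]
 [  0.         491.38990513 238.53075321]
 [  0.           0.           1.        ]] [ 0.36803755 -0.00281688  1.06221339] [  8.67806998   0.81163141 -88.95278062] ['frame', 'K', 'eye', 'attitude', 'shot']
```

View pics/top0.png

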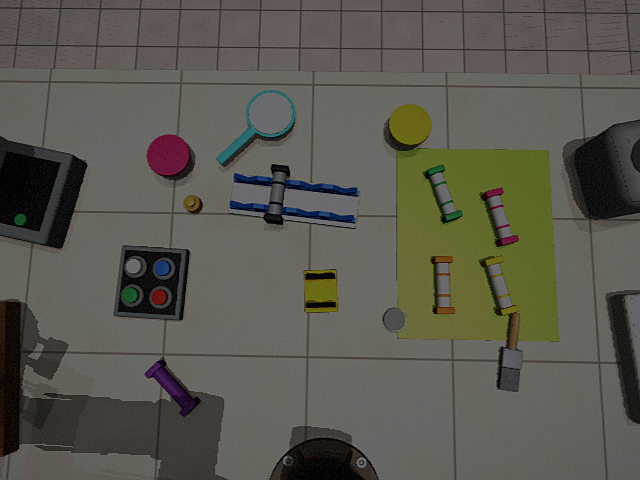

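View pics/side0.png

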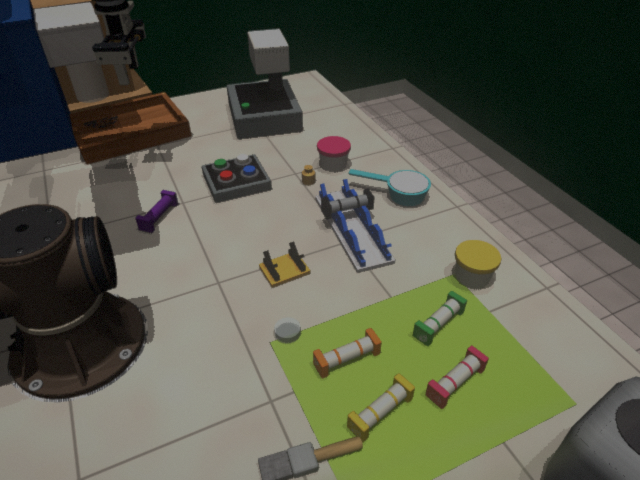

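```bash
cat > h.py <<'E'
import numpy as np, cv2
from scipy.spatial.transform import Rotation as R
from scipy.optimize import minimize
from plant import ctrl
def snap(n,fn=None):
    s=ctrl.snapshot(n)
    if fn: cv2.imwrite(f"pics/{fn}.png",s["frame"][:,:,::-1])
    return s
def cam(s):
    return s["K"],np.array(s["eye"]),R.from_euler('xyz',s["attitude"],degrees=True).as_matrix()
def proj(s,P):
    K,e,A=cam(s); c=(np.atleast_2d(P)-e)@A; c=c*[1,-1,-1]; q=c@K.T; return q[:,:2]/q[:,2:]
def unproj(s,uv,z):
    K,e,A=cam(s); d=np.linalg.inv(K)@[uv[0],uv[1],1]; d=A@(d*[1,-1,-1]); return e+d*(z-e[2])/d[2]
def cartpts():
    parts=[]
    for sx in(-1,1):
        parts.append(np.array([[sx*a,b,c] for a in(.046,.060) for b in(-.019,.019) for c in(-.019,.019)]))
    t=np.linspace(0,2*np.pi,24)
    parts.append(np.array([[x,.014*np.cos(a),.014*np.sin(a)] for x in(-.046,.046) for a in t]))
    return parts
PARTS=cartpts()
def render(s,x,y,yaw,z,f=4):
    m=np.zeros((480*f,640*f),np.uint8); M=R.from_euler('z',yaw).as_matrix()
    for p in PARTS:
        q=proj(s,p@M.T+[x,y,z]); h=cv2.convexHull(((q+.5)*f-.5).round().astype(np.int32)); cv2.fillConvexPoly(m,h,255)
    return cv2.resize(m,(640,480),interpolation=cv2.INTER_AREA)/255.
def fit(shots,masks,z,x0):
    def cost(p):
        c=0
        for s,m in zip(shots,masks): c+=np.abs(render(s,p[0],p[1],p[2],z)-m).sum()/m.sum()
        return c
    best=None
    for dy in(0,):
        r=minimize(cost,x0,method='Nelder-Mead',options=dict(initial_simplex=[x0,np.add(x0,[.01,0,0]),np.add(x0,[0,.01,0]),np.add(x0,[0,0,.15])],xatol=2e-4,fatol=1e-4))
    return r.x,r.fun
def locate(label,shots,z=.019):
    ms=[];ss=[]; P=[]
    for s in shots:
        o=ctrl.outline_of(label,s)
        if o: ms.append(o[0]["pixels"].astype(float)); ss.append(s)
    if not ms: return None
    # init from first
    m=ms[0]; pts=np.argwhere(m>0)[:,::-1].astype(np.float32)
    (vx,vy,cx,cy)=cv2.fitLine(pts,cv2.DIST_L2,0,.01,.01).ravel()
    cx,cy=pts.mean(0)
    a=unproj(ss[0],(cx-20*vx,cy-20*vy),z);b=unproj(ss[0],(cx+20*vx,cy+20*vy),z)
    d=b-a; yaw=np.arctan2(d[1],d[0]); c=(a+b)/2
    return fit(ss,ms,z,np.array([c[0],c[1],yaw])), [fit([q],[w],z,np.array([c[0],c[1],yaw])) for q,w in zip(ss,ms)]
E
python3 - <<'E'
from h import *
T=snap("top");S=snap("side")
for n in("cart_pink","cart_yellow","cart_green","cart_orange","bar"):
    r=locate(n,[T,S],.0498 if n=="bar" else .019); 
    for x,f in [r[0]]+r[1]: print(n,(x[:2]*1000).round(1),np.degrees(x[2]).round(1),round(f,3))
for n in("notch1","notch2","notch3","notch4","bar_rest","cradle","stand","console","key_white","bar"):
  for s in(T,S):
    o=ctrl.place_of(n,s); print(n,[( (np.array(k["point"])*1000).round(1),round(k["confidence"],2)) for k in o][:2])
E
```

```text
cart_pink [ 580.9 -367. ] -164.2 0.334
cart_pink [ 580.3 -365.1] -164.7 0.098
cart_pink [ 582.4 -367.9] -163.3 0.159
cart_yellow [ 434.7 -361.3] -164.3 0.302
cart_yellow [ 433.9 -359.1] -164.7 0.107
cart_yellow [ 434.2 -363.1] -164.7 0.096
cart_green [ 630.7 -246.4] -160.9 0.357
cart_green [ 628.6 -245.3] -160.8 0.152
cart_green [ 631.4 -248.6] -160.1 0.103
cart_orange [ 432.9 -242.1] -178.3 0.22
cart_orange [ 432.7 -241. ] -178.9 0.063
cart_orange [ 433.2 -243.9] -178.6 0.087
bar [616.4 113.3] -4.9 2.27
bar [616.3 113.3] -4.9 0.155
bar [634.1 149.6] -30.8 1.986
notch1 [(array([611.3,  43.5,  48.9]), 0.93), (array([624.2, 178.1,  46.6]), 0.79)]
notch1 [(array([596.7, -31. ,  47.8]), 0.83), (array([606.4,  39.9,  50.6]), 0.79)]
notch2 [(array([611.3,  43.5,  48.9]), 0.93), (array([624.2, 178.1,  46.6]), 0.79)]
notch2 [(array([596.7, -31. ,  47.8]), 0.83), (array([606.4,  39.9,  50.6]), 0.79)]
notch3 [(array([611.3,  43.5,  48.9]), 0.93), (array([624.2, 178.1,  46.6]), 0.79)]
notch3 [(array([596.7, -31. ,  47.8]), 0.83), (array([606.4,  39.9,  50.6]), 0.79)]
notch4 [(array([611.3,  43.
[... 159 characters left out ...]
419.8,  13.8,  49.9]), 0.82)]
bar_rest [(array([418.9,  15.6,  52.6]), 0.88)]
cradle [(array([609.5,  74.4,  -0.9]), 0.57)]
cradle [(array([ 630.8, -248.4,   21. ]), 0.54)]
stand [(array([418.4,  17.2,  -2.6]), 0.57)]
stand [(array([414.5,  12.4,   4.4]), 0.72), (array([428.6, 372.4,   1.4]), 0.36)]
console [(array([ 4.246e+02,  3.728e+02, -1.000e-01]), 0.92)]
console [(array([432.3, 375. ,  -0.6]), 0.83), (array([ 8.006e+02,  1.257e+02, -8.000e-01]), 0.43)]Traceback (most recent call last):
  File "<stdin>", line 8, in <module>
ValueError: it knows: bar, bar_rest, brush, cart_green, cart_orange, cart_pink, cart_yellow, console, cradle, dish, notch, sieve, stand, tub_pink, tub_yellow, weight
```

```bash
cat > fx.py <<'E'
from h import *
T=snap("top");S=snap("side")
def prism(xc,prof,M,t):
    pts=np.array([[xc+dx,a,b] for a,b in prof for dx in(-.005,.005)]); return pts@M.T+t
def rail_mask(s,x,y,yaw,ys,f=4):
    m=np.zeros((480*f,640*f),np.uint8); M=R.from_euler('z',yaw).as_matrix()
    L=.14 if len(ys)>1 else .035
    # profile pieces: base strip to apex 30mm, plus teeth
    segs=[]; 
    xs=np.linspace(-L,L,int(L*2/.0025)+1)
    zt=np.array([min(.053,min(.030+abs(q-c) for c in ys)) for q in xs])
    for xc in(-.03,.03):
        for i in range(len(xs)-1):
            prof=[(xs[i],.012),(xs[i],zt[i]),(xs[i+1],zt[i+1]),(xs[i+1],.012)]
            q=proj(s,prism(xc,prof,M,[x,y,0])); cv2.fillConvexPoly(m,cv2.convexHull(((q+.5)*f-.5).round().astype(np.int32)),255)
    return cv2.resize(m,(640,480),interpolation=cv2.INTER_AREA)/255.
def fitr(ss,ms,x0,ys):
    def cost(p): return sum(np.abs(rail_mask(s,*p,ys)-m).sum()/m.sum() for s,m in zip(ss,ms))
    x0=np.array(x0); return minimize(cost,x0,method='Nelder-Mead',options=dict(initial_simplex=[x0,x0+[.008,0,0],x0+[0,.008,0],x0+[0,0,.08]],xatol=2e-4,fatol=1e-4))
def blue(s):
    h=cv2.cvtColor(s["frame"],cv2.COLOR_RGB2HSV); m=((h[...,0]>105)&(h[...,0]<122)&(h[...,1]>150)&(h[...,2]>30)).astype(np.uint8)
    n,l,st,c=cv2.connectedComponentsWithStats(m)
    c0=proj(s,[.61,.075,.04])[0]
    yy,xx=np.mgrid[:480,:640]; return (m*(np.hypot(xx-c0[0],yy-c0[1])<90)).astype(float)
ys=(-.105,-.035,.035,.105)
mb=[blue(T),blue(S)]
for a in([0],[1],[0,1]):
    r=fitr([[T,S][i] for i in a],[mb[i] for i in a],[.61,.075,-.09],ys); print("cradle",a,(r.x[:2]*1000).round(1),np.degrees(r.x[2]).round(2),round(r.fun,3))
# keys
for s,nm in((T,"top"),(S,"side")):
    h=cv2.cvtColor(s["frame"],cv2.COLOR_RGB2HSV); c0=proj(s,[.425,.373,.05])[0].round().astype(int)
    for col,f in dict(white=lambda h:(h[...,1]<40)&(h[...,2]>100),blue=lambda h:(abs(h[...,0]-110.)<12)&(h[...,1]>140),green=lambda h:(abs(h[...,0]-65.)<18)&(h[...,1]>120),red=lambda h:((h[...,0]<8)|(h[...,0]>172))&(h[...,1]>140)).items():
        m=f(h).astype(np.uint8); mm=np.zeros_like(m); y0,x0=c0[1],c0[0]; mm[y0-32:y0+32,x0-32:x0+32]=m[y0-32:y0+32,x0-32:x0+32]
        n,l,st,c=cv2.connectedComponentsWithStats(mm)
        if n<2: print(nm,col,"none");continue
        i=1+st[1:,4].argmax(); print(nm,col,c[i].round(1),st[i,4],(unproj(s,c[i],.054)*1000).round(1))
# stand
for s,nm in((T,"top"),(S,"side")):
    h=cv2.cvtColor(s["frame"],cv2.COLOR_RGB2HSV); c0=proj(s,[.419,.015,.02])[0].round().astype(int)
    m=((h[...,0]>18)&(h[...,0]<34)&(h[...,1]>120)&(h[...,2]>50)).astype(np.uint8); mm=np.zeros_like(m); y0,x0=c0[1],c0[0]; mm[y0-40:y0+40,x0-40:x0+40]=m[y0-40:y0+40,x0-40:x0+40]
    pts=np.argwhere(mm)[:,::-1].astype(np.float32); r=cv2.minAreaRect(pts); b=cv2.boxPoints(r)
    if nm=="top": 
        B=np.array([unproj(s,q,.012)*1000 for q in b]); print("stand",B.round(1).tolist(),B.mean(0).round(1))
    else: print(pts.mean(0),[ (unproj(s,pts.mean(0),.012)*1000).round(1)])
c=np.hstack([cv2.resize(T["frame"][140:340,90:370],None,fx=2.5,fy=2.5)]) 
cv2.imwrite("pics/crop.png",c[:,:,::-1])
cv2.imwrite("pics/crops.png",cv2.resize(S["frame"][120:300,180:420],None,fx=3,fy=3)[:,:,::-1])
E
python3 fx.py
```

```text
cradle [0] [612.5  76.7] -6.1 0.727
cradle [1] [698.3 218. ] -29.46 4.879
cradle [0, 1] [680.3 179.1] -30.95 7.141
top white [132.7 265.7] 151 [458.5 404.6  54. ]
top blue [162.4 267.8] 192 [455.1 342.6  54. ]
top green [130.3 294.9] 198 [398.4 405.   54. ]
top red [159.1 296.8] 203 [395.5 345.4  54. ]
side white [228.1 152.4] 1725 [432.1 438.7  54. ]
side blue [248.9 168.5] 61 [456.4 342.   54. ]
side green [219.8 162. ] 47 [398.4 402.4  54. ]
side red [225.7 174. ] 87 [395.7 342.8  54. ]
stand [[459.0, 52.5, 12.0], [462.3, -16.4, 12.0], [372.9, -20.4, 12.0], [369.5, 47.6, 12.0]] [415.9  15.8  12. ]
[283.49075 269.12964] [array([413.1,   7.1,  12. ])]
```

View pics/crop.png

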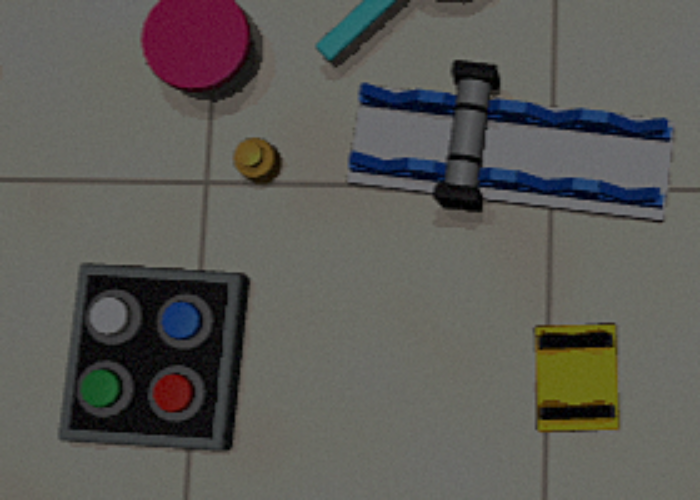

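View pics/crops.png

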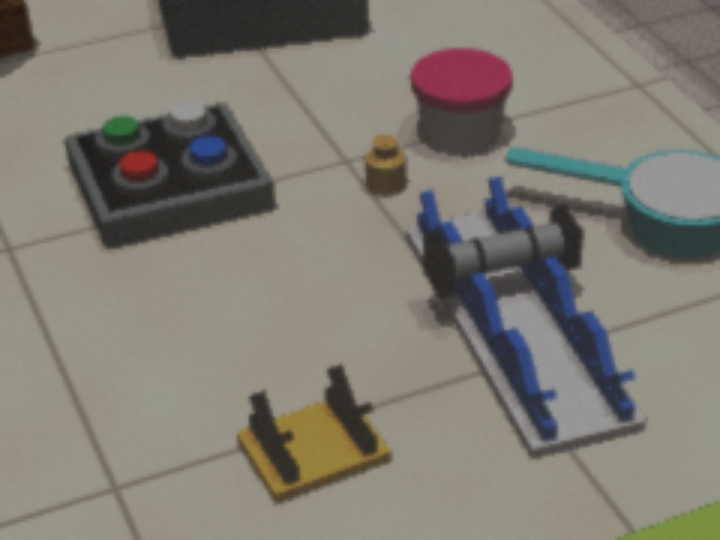

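```bash
cat > fx2.py <<'E'
exec(open('fx.py').read().split("ys=(-.105")[0])
ys=(-.105,-.035,.035,.105)
def blue(s):
    h=cv2.cvtColor(s["frame"],cv2.COLOR_RGB2HSV); m=((h[...,0]>100)&(h[...,0]<128)&(h[...,1]>110)).astype(np.uint8)
    c0=proj(s,[.612,.075,.04])[0]; yy,xx=np.mgrid[:480,:640]; return (m*(np.hypot(xx-c0[0],yy-c0[1])<78)).astype(float)
def black(s):
    h=cv2.cvtColor(s["frame"],cv2.COLOR_RGB2HSV); m=(h[...,2]<55)
    c0=proj(s,[.417,.015,.03])[0]; yy,xx=np.mgrid[:480,:640]; return (m*(np.hypot(xx-c0[0],yy-c0[1])<27)).astype(float)
for nm,fn,x0,Y in(("cradle",blue,[.612,.075,-.1],ys),("stand",black,[.417,.015,-.05],(0,))):
  ms=[fn(T),fn(S)]
  for a in([0],[1],[0,1]):
    r=fitr([[T,S][i] for i in a],[ms[i] for i in a],x0,Y); print(nm,a,(r.x[:2]*1000).round(1),np.degrees(r.x[2]).round(2),round(r.fun,3),ms[0].sum(),ms[1].sum())
  for s,m,k in((T,ms[0],"T"),(S,ms[1],"S")):
    o=s["frame"].copy()//2; o[...,0]=np.maximum(o[...,0],m*255); o[...,1]=np.maximum(o[...,1],rail_mask(s,*r.x,Y)*255)
    c=proj(s,[x0[0],x0[1],.03])[0].astype(int); w=80
    cv2.imwrite(f"pics/ov_{nm}{k}.png",cv2.resize(o[c[1]-w:c[1]+w,c[0]-w:c[0]+w],None,fx=3,fy=3)[:,:,::-1])
i=[cv2.imread(f"pics/ov_{n}{k}.png") for n in("cradle","stand") for k in "TS"]
cv2.imwrite("pics/ov.png",cv2.resize(np.vstack([np.hstack(i[:2]),np.hstack(i[2:])]),(600,600)))
E
python3 fx2.py
```

```text
cradle [0] [612.3  76.6] -6.05 0.264 1765.0 554.0
cradle [1] [617.4  77.8] -8.63 2.387 1765.0 554.0
cradle [0, 1] [612.9  76.4] -6.31 2.811 1765.0 554.0
stand [0] [415.9  18.4] 3.1 0.282 352.0 310.0
stand [1] [416.4  15.8] -5.5 0.88 352.0 310.0
stand [0, 1] [416.3  17.9] 0.35 1.335 352.0 310.0
```

View pics/ov.png

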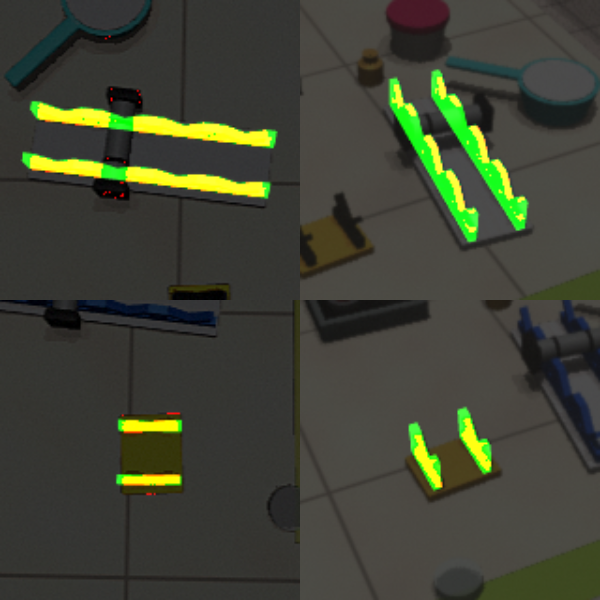

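```bash
cat > plan.py <<'E'
# usage: plan.py x y z yaw [maxstep_cm]
import sys, math, numpy as np
from scipy.spatial.transform import Rotation as R
from plant import ctrl
def plan(x,y,z,yaw,step=3.8,o=None,quiet=False):
    o=o or ctrl.get_obs(); p=np.array(o["tool_pos"]); A=R.from_euler('xyz',o["orientation"],degrees=True)
    B=R.from_euler('xyz',[180,0,yaw],degrees=True); d=np.array([x,y,z])-p
    rv=(A.inv()*B).as_rotvec(); n=max(1,math.ceil(max(np.linalg.norm(d)*100/step,np.linalg.norm(rv)/.115)))
    rows=[]
    for i in range(n):
        Ai=A*R.from_rotvec(rv*i/n); t=Ai.inv().apply(d/n)*100
        rows.append(" ".join(f"{v:.2f}" for v in t)+" "+" ".join(f"{v:.3f}".replace("-0.000","0").replace("0.000","0") for v in rv/n))
    print("t",round(o["clock"],2),"pos",(p*1000).round(1),"ori",np.round(o["orientation"],1),"F",np.round(o["force"],1),"open",round(o["opening"]*100,2),"rows",n)
    for i in range(0,n,5): print("; ".join(rows[i:i+5]))
if __name__=="__main__":
    a=[float(v) for v in sys.argv[1:]]; plan(*a)
E
python3 plan.py .4575 .4045 .12 -90
```

```text
t 1.7 pos [250.2 626.9 226.6] ori [-180.     0.  -111.8] F [ 0.3 -0.  -0.6] open 8.76 rows 9
1.44 -3.05 1.18 0 0 -0.042; 1.57 -2.99 1.18 0 0 -0.042; 1.69 -2.92 1.18 0 0 -0.042; 1.82 -2.85 1.18 0 0 -0.042; 1.93 -2.77 1.18 0 0 -0.042
2.05 -2.69 1.18 0 0 -0.042; 2.16 -2.60 1.18 0 0 -0.042; 2.27 -2.50 1.18 0 0 -0.042; 2.37 -2.41 1.18 0 0 -0.042
```

Call:
servo_tool --rows "1.44 -3.05 1.18 0 0 -0.042; 1.57 -2.99 1.18 0 0 -0.042; 1.69 -2.92 1.18 0 0 -0.042; 1.82 -2.85 1.18 0 0 -0.042; 1.93 -2.77 1.18 0 0 -0.042" --grip 0

```text
clock: 2.12
tool_pos: [0.3657, 0.5066, 0.1678]
orientation: [-179.9, 0.4, -98.7]
force: [0.7, -0.5, 0.4]
opening: 0.0599
```

Call:
servo_tool --rows "2.05 -2.69 1.18 0 0 -0.042; 2.16 -2.60 1.18 0 0 -0.042; 2.27 -2.50 1.18 0 0 -0.042; 2.37 -2.41 1.18 0 0 -0.042; 0 0 0 0 0 0"

```text
clock: 2.53
tool_pos: [0.4654, 0.4003, 0.1165]
orientation: [-179.9, 0.3, -88.6]
force: [-1.2, 0.2, -0.8]
opening: 0.0262
```

```bash
python3 plan.py .4575 .4045 .065 -90
```

```text
t 2.53 pos [465.4 400.3 116.5] ori [-179.9    0.3  -88.6] F [-1.2  0.2 -0.8] open 2.62 rows 2
-0.21 0.39 2.58 -0.001 0.003 0.012; -0.21 0.39 2.57 -0.001 0.003 0.012
```

Call:
servo_tool --rows "-0.21 0.39 2.5 0 0 0.012; -0.21 0.39 2.2 0 0 0.012; 0 0 0 0 0 0; 0 0 0 0 0 0"

```text
clock: 2.87
tool_pos: [0.4609, 0.402, 0.069]
orientation: [-179.8, 0.4, -90.3]
force: [0.5, -0.7, 0.4]
opening: 0.0025
```

Run:
```python
from h import *
from plan import plan
plan(.4575,.4045,.048,-90)
s=snap("top","w1"); p=snap("side"); 
cv2.imwrite("pics/w1.png",np.vstack([cv2.resize(s["frame"][200:340,60:260],(600,420)),])[:,:,::-1])
```

```text
t 2.87 pos [460.9 402.   69. ] ori [-179.8    0.4  -90.3] F [ 0.5 -0.7  0.4] open 0.25 rows 1
-0.23 0.35 2.10 -0.003 0.006 -0.005
```

View pics/w1.png

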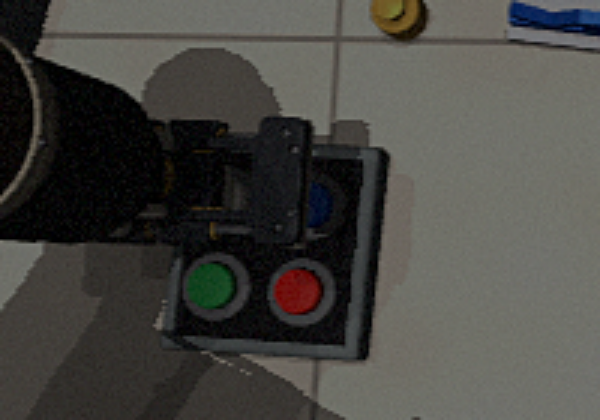

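Call:
servo_tool --rows "-0.2 0.3 0.9 0 0.006 0; 0 0 0.4 0 0 0; 0 0 0.35 0 0 0; 0 0 0.25 0 0 0"

```text
clock: 3.3
tool_pos: [0.459, 0.4077, 0.0535]
orientation: [-179.6, 0.4, -90.1]
force: [-0.4, -2.3, 2.3]
opening: 0.0007
```

Call:
servo_tool --rows "0.2 0.1 0.3 0 0 0; 0 0 0.35 0 0 0; 0 0 0.3 0 0 0"

```text
clock: 3.55
tool_pos: [0.4588, 0.4071, 0.0475]
orientation: [-179.4, 0.5, -90.0]
force: [-15.5, -7.9, 46.7]
opening: 0.0003
```

Call:
servo_tool --rows "0 0 -1.5 0 0 0; 0 0 -3 -0.01 0 0; 0 0 -3 0 0 0" --grip 6

```text
clock: 3.8
tool_pos: [0.4557, 0.4035, 0.1193]
orientation: [179.6, 0.0, -90.0]
force: [-0.2, 0.2, -0.4]
opening: 0.0152
```

```bash
python3 plan.py .616 .111 .14 -95.5
```

```text
t 3.8 pos [455.7 403.5 119.3] ori [179.6   0.  -90. ] F [-0.2  0.2 -0.4] open 1.52 rows 9
3.25 -1.78 -0.24 0.001 0 0.011; 3.23 -1.81 -0.24 0.001 0 0.011; 3.21 -1.85 -0.24 0.001 0 0.011; 3.19 -1.88 -0.24 0.001 0 0.011; 3.17 -1.92 -0.24 0.001 0 0.011
3.15 -1.95 -0.24 0.001 0 0.011; 3.13 -1.98 -0.23 0.001 0 0.011; 3.11 -2.02 -0.23 0.001 0 0.011; 3.09 -2.05 -0.23 0.001 0 0.011
```

Call:
servo_tool --rows "3.2 -1.8 -0.24 0 0 0.011; 3.2 -1.8 -0.24 0 0 0.011; 3.2 -1.85 -0.24 0 0 0.011; 3.2 -1.9 -0.24 0 0 0.011; 3.15 -1.9 -0.24 0 0 0.011"

```text
clock: 4.22
tool_pos: [0.5476, 0.2459, 0.1379]
orientation: [-179.9, 0.6, -92.6]
force: [-0.3, 0.4, 0.4]
opening: 0.048
```

Call:
servo_tool --rows "3.1 -1.95 -0.24 0 0 0.011; 3.1 -1.95 -0.2 0 0 0.011; 3.1 -2 -0.2 0 0 0.011; 2.8 -2 -0.2 0 0 0.011; 0 0 0 0 0 0"

```text
clock: 4.63
tool_pos: [0.6224, 0.1082, 0.1448]
orientation: [-180.0, 0.6, -95.4]
force: [0.4, 1.0, -0.1]
opening: 0.0597
```

Run:
```python
from h import *
from plan import plan
plan(.616,.112,.036,-95.5)
s=snap("top"); cv2.imwrite("pics/b1.png",s["frame"][:,:,::-1])
```

```text
t 4.63 pos [622.4 108.2 144.8] ori [-180.     0.6  -95.4] F [ 0.4  1.  -0.1] open 5.97 rows 3
-0.07 0.23 3.63 0 0.004 0; -0.08 0.23 3.63 0 0.004 0; -0.09 0.23 3.63 0 0.004 0
```

View pics/b1.png

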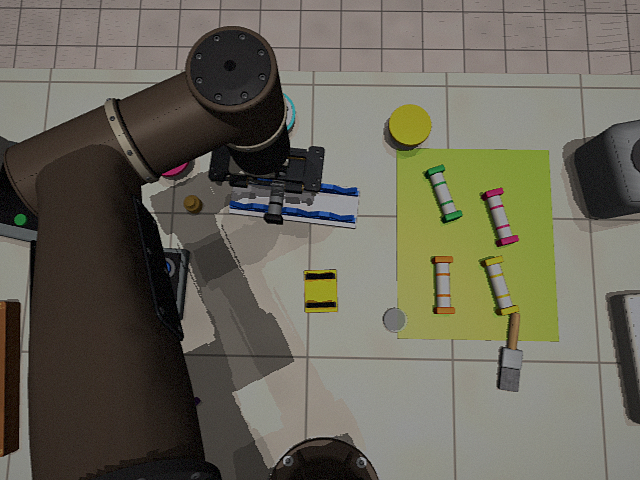

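Call:
servo_tool --rows "-0.07 0.23 3.6 0 0.004 0; -0.08 0.23 3.6 0 0.004 0; -0.08 0.23 2.8 0 0.004 0; 0 0 0 0 0 0"

```text
clock: 5.02
tool_pos: [0.6162, 0.1134, 0.0434]
orientation: [-179.7, 0.1, -95.6]
force: [-2.1, -0.2, -1.4]
opening: 0.06
```

```bash
python3 plan.py .616 .112 .036 -95.5
```

```text
t 5.02 pos [616.2 113.4  43.4] ori [-1.797e+02  1.000e-01 -9.560e+01] F [-2.1 -0.2 -1.4] open 6.0 rows 1
0.14 0.01 0.74 -0.005 0.002 -0.002
```

Call:
servo_tool --rows "0.14 0 0.74 -0.005 0 0; 0 0 0 0 0 0"

```text
clock: 5.18
tool_pos: [0.6151, 0.1128, 0.0355]
orientation: [179.9, 0.0, -95.5]
force: [-0.2, -0.5, -0.4]
opening: 0.0599
```

Call:
servo_tool --rows "0 0 0 0 0 0; 0 0 0 0 0 0; 0 0 0 0 0 0; 0 0 0 0 0 0; 0 0 0 0 0 0" --grip 1.5

```text
clock: 5.6
tool_pos: [0.6179, 0.1133, 0.0417]
orientation: [-179.8, 0.1, -95.4]
force: [1.3, -19.3, 6.8]
opening: 0.0319
```

Call:
servo_tool --rows "0 0 0 0 0 0; 0 0 0 0 0 0; 0 0 -0.5 0 0 0; 0 0 -2 0 0 0; 0 0 -3 0 0 0"

```text
clock: 6.02
tool_pos: [0.6124, 0.1084, 0.0931]
orientation: [179.5, -0.3, -95.6]
force: [1.1, 0.0, -4.2]
opening: 0.0269
```

```bash
python3 plan.py .4165 .016 .12 -86.9
```

```text
t 6.02 pos [612.4 108.4  93.1] ori [179.5  -0.3 -95.6] F [ 1.1  0.  -4.2] open 2.69 rows 6
1.85 3.10 -0.41 0.002 -0.001 -0.025; 1.77 3.15 -0.42 0.002 -0.001 -0.025; 1.69 3.19 -0.42 0.002 -0.001 -0.025; 1.61 3.23 -0.43 0.002 -0.001 -0.025; 1.53 3.27 -0.44 0.002 -0.001 -0.025
1.45 3.31 -0.44 0.002 -0.001 -0.025
```

Call:
servo_tool --rows "1.85 3.1 -1 0.002 0 -0.025; 1.75 3.15 -0.6 0.002 0 -0.025; 1.7 3.2 -0.4 0.002 0 -0.025; 1.6 3.2 -0.4 0 0 -0.025; 1.5 3.25 -0.4 0 0 -0.025"

```text
clock: 6.43
tool_pos: [0.4536, 0.0348, 0.1274]
orientation: [-179.4, 0.0, -88.0]
force: [0.1, -0.3, -2.8]
opening: 0.0273
```

Call:
servo_tool --rows "1.3 3 0 0 0 -0.025; 0 0 0 0 0 0; 0 0 0 0 0 0"

```text
clock: 6.68
tool_pos: [0.4151, 0.0174, 0.1284]
orientation: [-179.4, 0.2, -86.5]
force: [0.9, 0.2, -3.8]
opening: 0.0273
```

Run:
```python
from h import *
from plan import plan
plan(.4165,.016,.05,-86.9)
s=snap("side"); cv2.imwrite("pics/c1.png",cv2.resize(s["frame"][160:340,180:420],None,fx=3,fy=3)[:,:,::-1])
t=snap("top"); cv2.imwrite("pics/c2.png",t["frame"][:,:,::-1])
```

```text
t 6.68 pos [415.1  17.4 128.4] ori [-179.4    0.2  -86.5] F [ 0.9  0.2 -3.8] open 2.73 rows 3
0.06 -0.02 2.61 -0.003 0.001 0.003; 0.06 -0.03 2.61 -0.003 0.001 0.003; 0.05 -0.04 2.61 -0.003 0.001 0.003
```

View pics/c1.png

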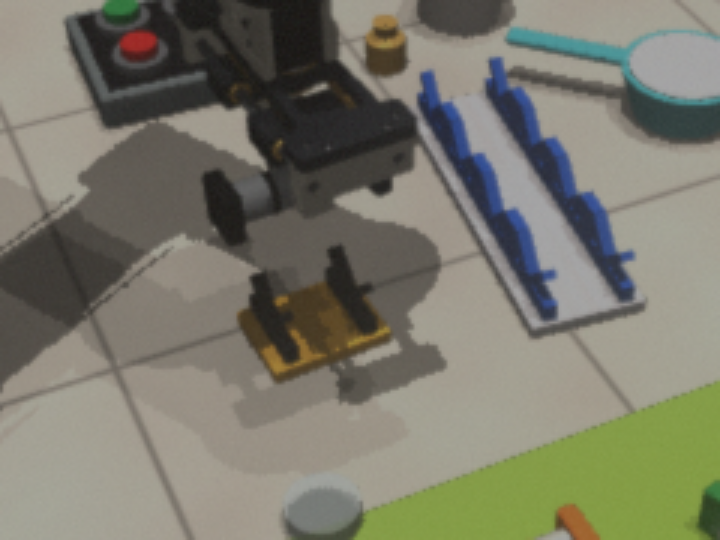

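View pics/c2.png

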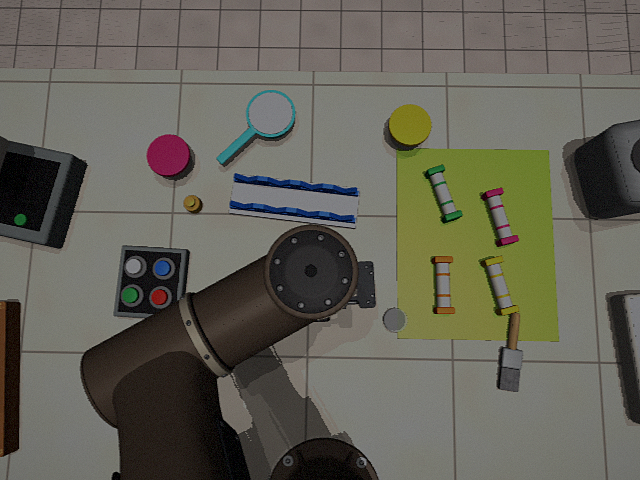

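Run:
```python
from h import *
s=snap("side"); o=s["frame"].copy()
import itertools
big=cv2.resize(o[160:340,180:420],None,fx=3,fy=3)
def draw(z,x,y,yaw,col):
    M=R.from_euler('z',np.radians(yaw)).as_matrix()
    for p in PARTS[:2]:
        q=(proj(s,p@M.T+[x,y,z])-[180,160]+.5)*3
        cv2.polylines(big,[cv2.convexHull(q.round().astype(np.int32))],True,col)
draw(.1384,.4151,.0174,3.5,(255,0,0))
draw(.1424,.4151,.0174,3.5,(0,255,0))
cv2.imwrite("pics/c3.png",big[:,:,::-1])
```

```text
(no output)
```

View pics/c3.png

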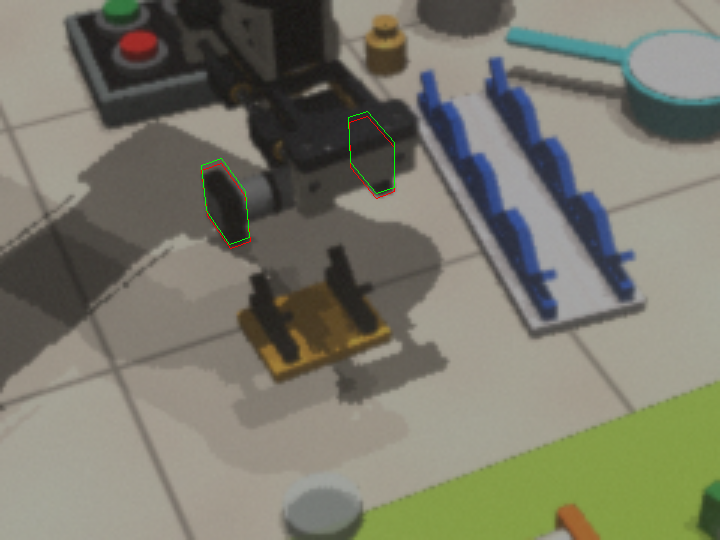

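Call:
servo_tool --rows "0.06 -0.02 2.6 -0.003 0.001 0.003; 0.06 -0.03 2.6 -0.003 0 0.003; 0.05 -0.04 2 0 0 0; 0 0 0 0 0 0"

```text
clock: 7.17
tool_pos: [0.4245, 0.02, 0.0555]
orientation: [-179.4, 0.3, -86.8]
force: [-1.0, -0.2, -3.9]
opening: 0.0273
```

```bash
python3 plan.py .4165 .016 .04 -86.9
```

```text
t 7.17 pos [424.5  20.   55.5] ori [-179.4    0.3  -86.8] F [-1.  -0.2 -3.9] open 2.73 rows 1
0.36 0.83 1.54 -0.010 0.005 0.002
```

Call:
servo_tool --rows "0.36 0.8 0 -0.01 0.005 0; 0 0 0 0 0 0; 0 0 0 0 0 0"

```text
clock: 7.42
tool_pos: [0.4177, 0.0163, 0.0557]
orientation: [179.8, -0.2, -86.8]
force: [0.9, -0.4, -3.7]
opening: 0.0273
```

```bash
python3 plan.py .4165 .016 .04 -86.9
```

```text
t 7.42 pos [417.7  16.3  55.7] ori [179.8  -0.2 -86.8] F [ 0.9 -0.4 -3.7] open 2.73 rows 1
0.02 0.12 1.57 0.004 -0.003 0.002
```

Call:
servo_tool --rows "0 0.1 0.7 0.004 0 0; 0 0 0.5 0 0 0; 0 0 0.3 0 0 0; 0 0 0 0 0 0"

```text
clock: 7.75
tool_pos: [0.42, 0.0173, 0.0447]
orientation: [-179.6, -0.1, -86.6]
force: [-0.2, -0.6, -4.0]
opening: 0.0273
```

Call:
servo_tool --rows "0.1 0.3 0.4 0 0 0; 0 0 0.3 0 0 0; 0 0 0 0 0 0"

```text
clock: 8.0
tool_pos: [0.4211, 0.0156, 0.0424]
orientation: [-179.2, -0.2, -86.4]
force: [-0.2, 0.9, -3.5]
opening: 0.0272
```

Call:
servo_tool --rows "0 0.3 0.5 -0.01 0 0; 0 0 0.3 0 0 0; 0 0 0 0 0 0"

```text
clock: 8.25
tool_pos: [0.4216, 0.0145, 0.0394]
orientation: [-179.4, -0.3, -86.2]
force: [-1.1, 0.6, -3.6]
opening: 0.0272
```

Call:
servo_tool --rows "0 0.3 0.5 0 0 0; 0 0 0.3 0 0 0; 0 0 0 0 0 0"

```text
clock: 8.5
tool_pos: [0.423, 0.0146, 0.037]
orientation: [-178.9, -0.3, -86.1]
force: [-0.0, -0.5, -4.4]
opening: 0.0272
```

Call:
servo_tool --rows "0 0.6 0.5 -0.02 0 0; 0 0.3 0.4 0 0 0; 0 0 0 0 0 0"

```text
clock: 8.75
tool_pos: [0.4227, 0.0146, 0.0346]
orientation: [-179.3, -0.3, -85.6]
force: [-0.9, -1.0, -4.2]
opening: 0.0272
```

```bash
cat > ov.py <<'E'
import sys
from h import *
# ov.py cam out cx cy  x y z yaw(deg)...
def ov(s,out,poses,w=(120,90),center=None):
    c=proj(s,center if center is not None else poses[0][:3])[0].round().astype(int)
    x0=min(max(c[0]-w[0],0),640-2*w[0]); y0=min(max(c[1]-w[1],0),480-2*w[1])
    big=cv2.resize(s["frame"][y0:y0+2*w[1],x0:x0+2*w[0]],None,fx=3,fy=3)
    for (x,y,z,yaw),col in zip(poses,[(255,0,0),(0,255,0),(255,255,0),(0,255,255)]):
        M=R.from_euler('z',np.radians(yaw)).as_matrix()
        for p in PARTS:
            q=(proj(s,p@M.T+[x,y,z])-[x0,y0]+.5)*3
            cv2.polylines(big,[cv2.convexHull(q.round().astype(np.int32))],True,col)
    cv2.imwrite(f"pics/{out}.png",big[:,:,::-1])
E
python3 - <<'E'
from ov import *
s=snap("side"); ov(s,"d1",[(.4227,.0146,.0466,4),(.4165,.016,.0498,3.1)])
E
```

```text
(no output)
```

View pics/d1.png

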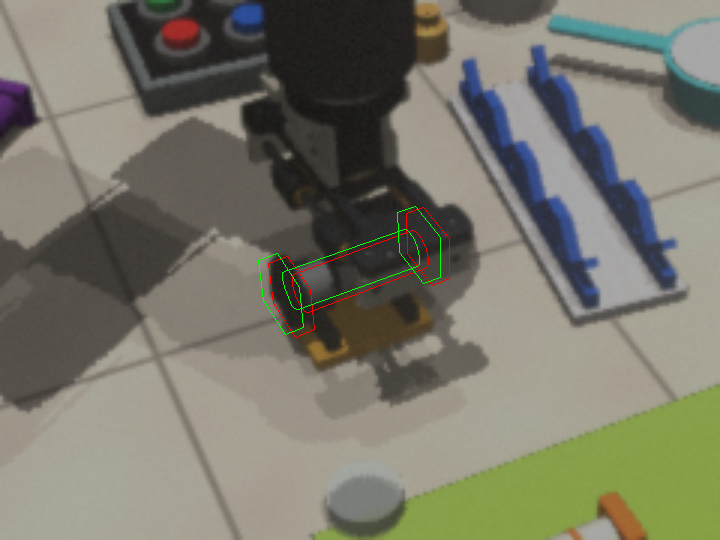

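Call:
servo_tool --rows "0 0.8 0.2 -0.02 0 0; 0 0.4 0.3 0 0 0; 0 0 0 0 0 0"

```text
clock: 9.05
tool_pos: [0.4187, 0.0144, 0.0339]
orientation: [-179.7, -0.3, -85.3]
force: [-3.0, -1.9, -2.9]
opening: 0.0272
```

Call:
servo_tool --rows "0 0.2 0.4 0 0 0.015; 0 0 0.2 0 0 0.01"

```text
clock: 9.22
tool_pos: [0.4196, 0.0144, 0.0315]
orientation: [-179.5, -0.3, -86.6]
force: [-18.6, 1.3, 40.5]
opening: 0.0273
```

Seated; release.

Call:
servo_tool --rows "0 0 -0.1 0 0 0; 0 0 0 0 0 0; 0 0 0 0 0 0; 0 0 0 0 0 0; 0 0 0 0 0 0" --grip 5.5

```text
clock: 9.63
tool_pos: [0.4208, 0.0161, 0.033]
orientation: [-179.3, -0.2, -86.6]
force: [-0.4, -0.4, -0.5]
opening: 0.0527
```

Call:
servo_tool --rows "0 0 -1 0 0 0; 0 0 -2.5 0 0 0; 0 0 -3.5 0 0 0; 0 0 -3.5 0 0 0; 0 0 0 0 0 0"

```text
clock: 10.05
tool_pos: [0.4176, 0.0157, 0.1388]
orientation: [-179.9, -0.4, -86.5]
force: [1.7, 0.4, 0.3]
opening: 0.0549
```

```bash
python3 plan.py .4335 -.242 .12 -88.8
```

```text
t 10.05 pos [417.6  15.7 138.8] ori [-179.9   -0.4  -86.5] F [1.7 0.4 0.3] open 5.49 rows 7
3.69 -0.00 0.29 0 -0.001 0.006; 3.69 -0.02 0.29 0 -0.001 0.006; 3.69 -0.05 0.29 0 -0.001 0.006; 3.69 -0.07 0.28 0 -0.001 0.006; 3.69 -0.09 0.28 0 -0.001 0.006
3.69 -0.11 0.28 0 -0.001 0.006; 3.69 -0.13 0.27 0 -0.001 0.006
```

Call:
servo_tool --rows "3.7 0 0.3 0 0 0.006; 3.7 0 0.3 0 0 0.006; 3.7 -0.05 0.3 0 0 0.006; 3.7 -0.1 0.3 0 0 0.006; 3.7 -0.1 0.3 0 0 0.006" --grip 6

```text
clock: 10.47
tool_pos: [0.4352, -0.167, 0.1285]
orientation: [-179.1, -0.1, -87.3]
force: [1.0, 0.6, 0.1]
opening: 0.0599
```

Call:
servo_tool --rows "3.7 -0.1 0.3 0 0 0.006; 2.8 -0.1 0.3 0 0 0.006; 0 0 0 0 0 0; 0 0 0 0 0 0"

```text
clock: 10.8
tool_pos: [0.4394, -0.2408, 0.1198]
orientation: [-179.3, -0.1, -88.4]
force: [-0.0, 0.3, 0.3]
opening: 0.0599
```

Run:
```python
from ov import *
from plan import plan
s=snap("side"); ov(s,"e1",[(.4165,.016,.0498,3.1)])
t=snap("top","e2")
plan(.4335,-.242,.006,-88.8)
for n in ("cart_pink","cart_yellow","cart_green","cart_orange"):
    r=locate(n,[t,s]); print(n,[(x[:2]*1000).round(1).tolist()+[np.degrees(x[2]).round(1),round(f,2)] for x,f in [r[0]]+r[1]])
```

```text
t 10.9 pos [ 439.5 -239.5  120.1] ori [-1.792e+02 -1.000e-01 -8.830e+01] F [-0.1  0.8  0. ] open 6.02 rows 4
0.05 0.19 2.85 -0.003 0 0.002; 0.05 0.18 2.85 -0.003 0 0.002; 0.06 0.17 2.85 -0.003 0 0.002; 0.06 0.16 2.85 -0.003 0 0.002
cart_pink [[580.0, -368.3, np.float64(-162.4), np.float64(1.67)], [611.7, -356.0, np.float64(-154.1), np.float64(1.71)], [582.6, -368.7, np.float64(-164.0), np.float64(0.12)]]
cart_yellow [[440.2, 412.5, np.float64(-12.8), np.float64(2.18)], [422.8, 389.4, np.float64(-38.7), np.float64(0.8)], [435.2, 373.2, np.float64(-17.3), np.float64(1.4)]]
cart_green [[630.9, -246.2, np.float64(-159.3), np.float64(0.67)], [629.2, -245.8, np.float64(-160.2), np.float64(0.49)], [632.1, -248.0, np.float64(-161.3), np.float64(0.09)]]
cart_orange [[388.0, -200.1, np.float64(-88.6), np.float64(3.92)], [387.2, -226.3, np.float64(-88.9), np.float64(2.81)], [433.1, -244.6, np.float64(-179.4), np.float64(0.08)]]
```

View pics/e1.png

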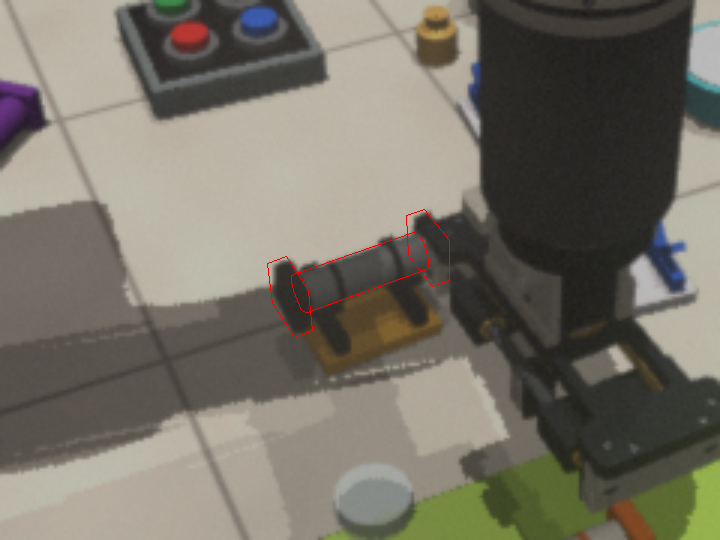

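View pics/e2.png

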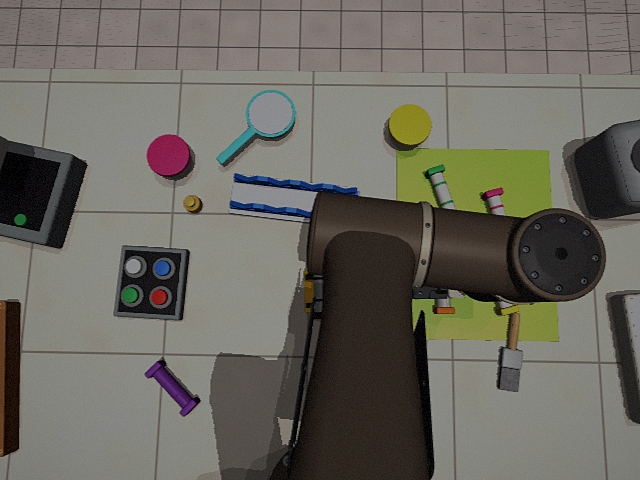

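Call:
servo_tool --rows "0.1 0.3 2.9 -0.004 0 0.002; 0.05 0.25 2.9 -0.004 0 0.002; 0.06 0.2 2.9 -0.004 0 0; 0 0 0 0 0 0"

```text
clock: 11.63
tool_pos: [0.4375, -0.2408, 0.0349]
orientation: [-179.3, -0.2, -88.2]
force: [-1.5, -0.5, -1.0]
opening: 0.0601
```

```bash
python3 plan.py .4335 -.2425 .006 -88.8
```

```text
t 11.63 pos [ 437.5 -240.8   34.9] ori [-179.3   -0.2  -88.2] F [-1.5 -0.5 -1. ] open 6.01 rows 1
0.15 0.44 2.89 -0.012 -0.004 0.010
```

Call:
servo_tool --rows "0.15 0.5 1.6 -0.012 0 0.01; 0 0.2 0.9 0 0 0; 0 0.1 0.4 0 0 0; 0 0 0 0 0 0"

```text
clock: 11.97
tool_pos: [0.4312, -0.2424, 0.0073]
orientation: [-179.9, -0.3, -88.6]
force: [0.2, 0.5, 0.5]
opening: 0.0601
```

Call:
servo_tool --rows "0 0 0 0 0 0; 0 0 0 0 0 0; 0 0 0 0 0 0; 0 0 0 0 0 0; 0 0 0 0 0 0" --grip 1.5

```text
clock: 12.38
tool_pos: [0.4345, -0.2427, 0.0116]
orientation: [-179.5, -0.4, -88.5]
force: [0.7, 0.6, -0.5]
opening: 0.0327
```

Call:
servo_tool --rows "0 0 0 0 0 0; 0 0 -1 0 0 0; 0 0 -2.5 0 0 0; 0 0 -3.5 0 0 0; 0 0 -3.5 0 0 0"

```text
clock: 12.8
tool_pos: [0.4276, -0.2408, 0.1128]
orientation: [179.6, -0.2, -88.7]
force: [0.5, 0.9, -0.9]
opening: 0.0273
```

```bash
python3 plan.py .6230 .180 .14 -96
```

```text
t 12.8 pos [ 427.6 -240.8  112.8] ori [179.6  -0.2 -88.7] F [ 0.5  0.9 -0.9] open 2.73 rows 13
-3.20 -1.58 -0.23 0.001 0 0.010; -3.22 -1.55 -0.23 0.001 0 0.010; -3.23 -1.51 -0.23 0.001 0 0.010; -3.25 -1.48 -0.22 0.001 0 0.010; -3.26 -1.45 -0.22 0.001 0 0.010
-3.27 -1.42 -0.22 0.001 0 0.010; -3.29 -1.39 -0.22 0.001 0 0.010; -3.30 -1.35 -0.22 0.001 0 0.010; -3.32 -1.32 -0.22 0.001 0 0.010; -3.33 -1.29 -0.21 0.001 0 0.010
-3.34 -1.26 -0.21 0.001 0 0.010; -3.35 -1.22 -0.21 0.001 0 0.010; -3.36 -1.19 -0.21 0.001 0 0.010
```

Call:
servo_tool --rows "-3.2 -1.58 -0.25 0 0 0.01; -3.2 -1.55 -0.25 0 0 0.01; -3.2 -1.5 -0.25 0 0 0.01; -3.2 -1.5 -0.2 0 0 0.01; -3.25 -1.45 -0.2 0 0 0.01"

```text
clock: 13.22
tool_pos: [0.506, -0.0801, 0.1332]
orientation: [-179.7, -0.2, -92.2]
force: [0.6, -0.8, -1.0]
opening: 0.0272
```

Call:
servo_tool --rows "-3.25 -1.4 -0.2 0 0 0.01; -3.3 -1.4 -0.2 0 0 0.01; -3.3 -1.35 -0.2 0 0 0.01; -3.3 -1.3 -0.2 0 0 0.01; -3.3 -1.3 -0.2 0 0 0.01"

```text
clock: 13.63
tool_pos: [0.5837, 0.0888, 0.1437]
orientation: [-179.7, -0.1, -95.3]
force: [0.5, -0.2, -1.4]
opening: 0.0274
```

```bash
python3 plan.py .6230 .180 .085 -96
```

```text
t 13.63 pos [583.7  88.8 143.7] ori [-1.797e+02 -1.000e-01 -9.530e+01] F [ 0.5 -0.2 -1.4] open 2.74 rows 4
-2.36 -0.76 1.47 -0.001 -0.001 0.003; -2.37 -0.76 1.47 -0.001 -0.001 0.003; -2.37 -0.75 1.47 -0.001 -0.001 0.003; -2.37 -0.74 1.47 -0.001 -0.001 0.003
```

Call:
servo_tool --rows "-2.4 -0.75 1.4 0 0 0.003; -2.4 -0.75 1.4 0 0 0.003; -2.4 -0.75 1.4 0 0 0.003; -2 -0.6 1.4 0 0 0; 0 0 0 0 0 0"

```text
clock: 14.05
tool_pos: [0.6251, 0.1892, 0.0856]
orientation: [-179.6, -0.0, -95.6]
force: [0.4, -0.3, -0.9]
opening: 0.0272
```

Run:
```python
from ov import *
from plan import plan
o=ctrl.get_obs(); p=o["tool_pos"]
s=snap("side"); ov(s,"f1",[(p[0],p[1],p[2]+.011,o["orientation"][2]+90),(.623,.18,.0498,-6)])
plan(.6230,.180,.055,-96)
```

```text
t 14.1 pos [624.7 188.   86.5] ori [-179.6   -0.   -95.6] F [-0.7  0.8 -1.1] open 2.7 rows 1
0.81 0.11 3.15 -0.007 0 0.007
```

View pics/f1.png

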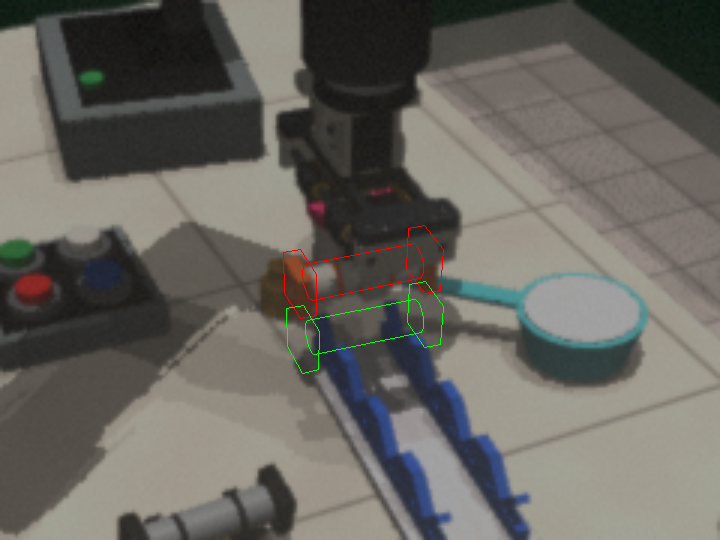

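Call:
servo_tool --rows "0.8 0.1 1.4 -0.005 0 0.005; 0 0 1.2 0 0 0; 0 0 0 0 0 0"

```text
clock: 14.35
tool_pos: [0.6221, 0.1787, 0.059]
orientation: [-179.9, -0.0, -95.9]
force: [0.0, 0.5, -2.0]
opening: 0.0274
```

```bash
python3 plan.py .6230 .180 .037 -96
```

```text
t 14.35 pos [622.1 178.7  59. ] ori [-179.9   -0.   -95.9] F [ 0.   0.5 -2. ] open 2.74 rows 1
-0.14 -0.08 2.20 -0.001 -0.001 0.002
```

Call:
servo_tool --rows "-0.1 -0.05 1.2 0 0 0; 0 0 0.6 0 0 0; 0 0 0.3 0 0 0; 0 0 0 0 0 0"

```text
clock: 14.68
tool_pos: [0.6245, 0.1799, 0.0429]
orientation: [-179.6, 0.2, -95.9]
force: [-0.3, -0.1, -1.8]
opening: 0.0271
```

Call:
servo_tool --rows "0 0.2 0.5 0 0 0; 0 0 0.4 0 0 0; 0 0 0.2 0 0 0"

```text
clock: 14.93
tool_pos: [0.6251, 0.1797, 0.0417]
orientation: [-179.1, 0.3, -95.8]
force: [-4.9, 1.6, 4.2]
opening: 0.0272
```

Call:
servo_tool --rows "0 0.4 0.3 -0.01 0 0; 0 0.2 0.2 0 0 0; 0 0 0 0 0 0"

```text
clock: 15.18
tool_pos: [0.6244, 0.1797, 0.0423]
orientation: [-179.0, 0.6, -95.7]
force: [-0.2, 0.2, -1.9]
opening: 0.027
```

Call:
servo_tool --rows "0 0.3 0.4 -0.015 0 0; 0 0 0.4 0 0 0; 0 0 0.4 0 0 0"

```text
clock: 15.43
tool_pos: [0.6246, 0.1799, 0.0409]
orientation: [-179.5, 0.7, -95.5]
force: [-17.1, -0.5, 36.8]
opening: 0.0277
```

Run:
```python
from ov import *
s=snap("side"); ov(s,"f2",[(.6238,.18,.0498,-6)],w=(80,60))
```

```text
(no output)
```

View pics/f2.png

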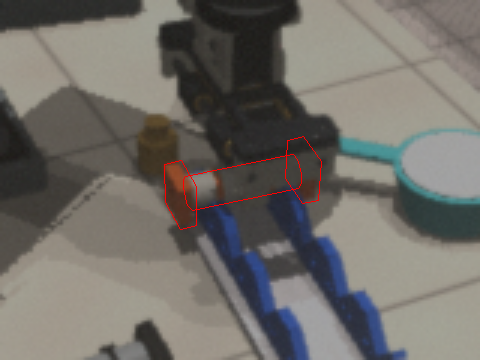

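Seated at 37 N contact, on the expected pose. Release.

Call:
servo_tool --rows "0 0 -0.1 0 0 0; 0 0 0 0 0 0; 0 0 0 0 0 0; 0 0 0 0 0 0; 0 0 0 0 0 0" --grip 4.8

```text
clock: 15.9
tool_pos: [0.6245, 0.1797, 0.0429]
orientation: [-179.4, 0.8, -95.5]
force: [-0.3, 0.6, -0.1]
opening: 0.0475
```

Call:
servo_tool --rows "0 0 -1 0 0 0; 0 0 -2.5 0 0 0; 0 0 -3.5 0 0 0; 0 0 -3.5 0 0 0; 0 0 0 0 0 0"

```text
clock: 16.32
tool_pos: [0.6214, 0.1765, 0.1482]
orientation: [-179.9, 0.4, -95.6]
force: [2.0, 0.1, 0.7]
opening: 0.0479
```

```bash
python3 plan.py .630 -.246 .12 -70.5
python3 - <<'E'
from ov import *
s=snap("side"); ov(s,"f3",[(.6238,.18,.0498,-6)],w=(80,60))
E
```

```text
t 16.32 pos [621.4 176.5 148.2] ori [-179.9    0.4  -95.6] F [2.  0.1 0.7] open 4.79 rows 12
3.50 -0.41 0.21 0 0 -0.036; 3.51 -0.29 0.22 0 0 -0.036; 3.52 -0.16 0.22 0 0 -0.036; 3.52 -0.03 0.22 0 0 -0.036; 3.52 0.10 0.22 0 0 -0.036
3.51 0.23 0.22 0 0 -0.036; 3.50 0.36 0.22 0 0 -0.036; 3.49 0.48 0.23 0 0 -0.036; 3.47 0.61 0.23 0 0 -0.036; 3.44 0.74 0.23 0 0 -0.036
3.41 0.86 0.23 0 0 -0.036; 3.38 0.99 0.23 0 0 -0.036
```

View pics/f3.png

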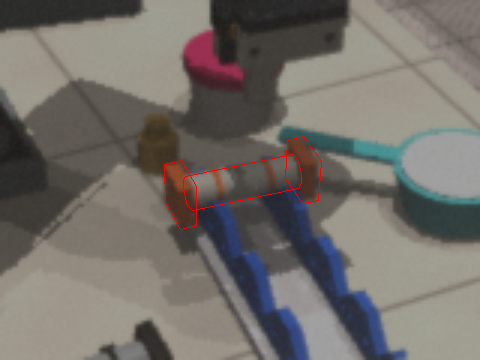

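Orange is seated. Next is green.

Call:
servo_tool --rows "3.5 -0.4 0.2 0 0 -0.036; 3.5 -0.3 0.2 0 0 -0.036; 3.5 -0.15 0.2 0 0 -0.036; 3.5 0 0.2 0 0 -0.036; 3.5 0.1 0.2 0 0 -0.036" --grip 6

```text
clock: 16.78
tool_pos: [0.6241, 0.0024, 0.1344]
orientation: [-179.9, 0.4, -84.4]
force: [0.5, -0.3, 1.2]
opening: 0.0597
```

Call:
servo_tool --rows "3.5 0.25 0.2 0 0 -0.036; 3.5 0.35 0.2 0 0 -0.036; 3.5 0.5 0.2 0 0 -0.036; 3.45 0.6 0.2 0 0 -0.036; 3.45 0.7 0.2 0 0 -0.036"

```text
clock: 17.2
tool_pos: [0.628, -0.1815, 0.1203]
orientation: [180.0, 0.5, -73.4]
force: [0.4, 0.7, -0.4]
opening: 0.0603
```

```bash
python3 plan.py .630 -.2465 .08 -70.5
```

```text
t 17.2 pos [ 628.  -181.5  120.3] ori [180.    0.5 -73.4] F [ 0.4  0.7 -0.4] open 6.03 rows 3
2.11 0.55 1.32 0 0.003 -0.017; 2.10 0.59 1.33 0 0.003 -0.017; 2.08 0.62 1.34 0 0.003 -0.017
```

Call:
servo_tool --rows "2.1 0.55 1.3 0 0.003 -0.017; 2.1 0.55 1.3 0 0.003 -0.017; 1.7 0.6 1.3 0 0.003 -0.017; 0 0 0 0 0 0; 0 0 0 0 0 0"

```text
clock: 17.62
tool_pos: [0.6262, -0.2539, 0.0757]
orientation: [179.7, 0.1, -70.7]
force: [0.3, -0.2, 0.0]
opening: 0.0598
```

```bash
python3 plan.py .630 -.2465 .03 -70.5
```

```text
t 17.62 pos [ 626.2 -253.9   75.7] ori [ 1.797e+02  1.000e-01 -7.070e+01] F [ 0.3 -0.2  0. ] open 5.98 rows 2
-0.28 -0.31 2.28 0.003 0.001 -0.002; -0.29 -0.31 2.28 0.003 0.001 -0.002
```

Call:
servo_tool --rows "-0.3 -0.3 1.8 0.003 0 0; -0.25 -0.3 1.5 0 0 0; 0 0 0 0 0 0"

```text
clock: 17.87
tool_pos: [0.6301, -0.246, 0.0423]
orientation: [179.9, 0.1, -70.8]
force: [-0.5, -0.0, 0.3]
opening: 0.0601
```

Run:
```python
from ov import *
from plan import plan
plan(.630,-.2465,.007,-70.5)
s=snap("side"); ov(s,"g1",[(.630,-.2465,.019,19.5)],w=(80,60))
```

```text
t 17.87 pos [ 630.1 -246.    42.3] ori [ 1.799e+02  1.000e-01 -7.080e+01] F [-0.5 -0.   0.3] open 6.01 rows 1
0.04 0.02 3.53 0.002 0.001 -0.006
```

View pics/g1.png

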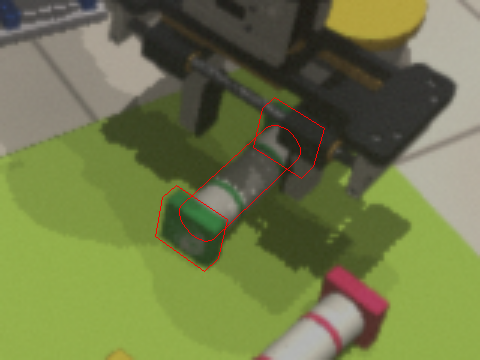

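Call:
servo_tool --rows "0 0 1.6 0 0 -0.006; 0 0 1 0 0 0; 0 0 0.7 0 0 0; 0 0 0 0 0 0"

```text
clock: 18.25
tool_pos: [0.6333, -0.2447, 0.0139]
orientation: [-179.8, -0.1, -70.3]
force: [0.6, 0.7, -0.4]
opening: 0.0598
```

Call:
servo_tool --rows "0.1 0.4 0.5 0 0 0; 0 0.1 0.2 0 0 0; 0 0 0 0 0 0"

```text
clock: 18.5
tool_pos: [0.6296, -0.2475, 0.0081]
orientation: [-179.7, -0.2, -70.2]
force: [0.8, -0.3, -0.0]
opening: 0.0599
```

Call:
servo_tool --rows "0 0 0 0 0 0; 0 0 0 0 0 0; 0 0 0 0 0 0; 0 0 0 0 0 0; 0 0 0 0 0 0" --grip 1.5

```text
clock: 18.92
tool_pos: [0.6303, -0.2481, 0.0098]
orientation: [-179.6, -0.2, -70.3]
force: [0.5, 0.2, -0.6]
opening: 0.0323
```

Call:
servo_tool --rows "0 0 0 0 0 0; 0 0 -1 0 0 0; 0 0 -2.5 0 0 0; 0 0 -3.5 0 0 0; 0 0 -3.5 0 0 0"

```text
clock: 19.33
tool_pos: [0.6227, -0.2464, 0.1088]
orientation: [179.4, 0.3, -70.4]
force: [1.0, 0.8, -1.2]
opening: 0.0269
```

```bash
python3 plan.py .6157 .1103 .13 -96
```

```text
t 19.33 pos [ 622.7 -246.4  108.8] ori [179.4   0.3 -70.4] F [ 1.   0.8 -1.2] open 2.69 rows 10
-3.38 -1.13 -0.20 0.001 0 0.045; -3.43 -0.98 -0.20 0.001 0 0.045; -3.47 -0.82 -0.20 0.001 0 0.045; -3.51 -0.67 -0.20 0.001 0 0.045; -3.53 -0.51 -0.20 0.001 0 0.045
-3.55 -0.35 -0.21 0.001 0 0.045; -3.56 -0.19 -0.21 0.001 0 0.045; -3.57 -0.03 -0.21 0.001 0 0.045; -3.57 0.13 -0.21 0.001 0 0.045; -3.56 0.28 -0.21 0.001 0 0.045
```

Call:
servo_tool --rows "-3.4 -1.1 -0.3 0 0 0.045; -3.4 -1 -0.3 0 0 0.045; -3.45 -0.8 -0.2 0 0 0.045; -3.5 -0.65 -0.2 0 0 0.045; -3.5 -0.5 -0.2 0 0 0.045"

```text
clock: 19.75
tool_pos: [0.6229, -0.071, 0.1342]
orientation: [-179.8, -0.0, -84.3]
force: [1.0, 0.6, -1.4]
opening: 0.0275
```

Call:
servo_tool --rows "-3.5 -0.35 -0.2 0 0 0.045; -3.5 -0.2 -0.2 0 0 0.045; -3.5 0 -0.2 0 0 0.045; -3 0.1 -0.2 0 0 0.045; 0 0 0 0 0 0"

```text
clock: 20.17
tool_pos: [0.6214, 0.0764, 0.147]
orientation: [-179.7, 0.1, -95.1]
force: [1.2, -0.8, -1.9]
opening: 0.0273
```

```bash
python3 plan.py .6157 .1103 .085 -96
```

```text
t 20.17 pos [621.4  76.4 147. ] ori [-1.797e+02  1.000e-01 -9.510e+01] F [ 1.2 -0.8 -1.9] open 2.73 rows 2
-1.65 0.45 3.10 -0.003 0.001 0.008; -1.66 0.45 3.10 -0.003 0.001 0.008
```

Call:
servo_tool --rows "-1.6 0.45 2.3 -0.003 0 0.008; -1.5 0.45 2.3 0 0 0.008; 0 0 1.2 0 0 0; 0 0 0 0 0 0"

```text
clock: 20.5
tool_pos: [0.6158, 0.1136, 0.0916]
orientation: [-179.6, 0.3, -95.8]
force: [-0.5, -0.7, -2.7]
opening: 0.0273
```

```bash
python3 plan.py .6157 .1103 .055 -96
```

```text
t 20.5 pos [615.8 113.6  91.6] ori [-179.6    0.3  -95.8] F [-0.5 -0.7 -2.7] open 2.73 rows 1
0.35 0.00 3.66 -0.007 0.005 0.004
```

Call:
servo_tool --rows "0.3 0.1 1.8 -0.006 0.004 0; 0 0.1 1.5 0 0 0; 0 0 0.4 0 0 0; 0 0 0 0 0 0"

```text
clock: 20.83
tool_pos: [0.6145, 0.1108, 0.057]
orientation: [-179.9, 0.1, -95.7]
force: [0.7, 0.1, -2.2]
opening: 0.0273
```

```bash
python3 plan.py .6157 .1103 .038 -96;  python3 - <<'E'
from ov import *
o=ctrl.get_obs(); p=o["tool_pos"]
s=snap("side"); ov(s,"h1",[(p[0],p[1],p[2]+.010,o["orientation"][2]+90),(.6157,.1103,.0498,-6)],w=(80,60))
E
```

```text
t 20.83 pos [614.5 110.8  57. ] ori [-1.799e+02  1.000e-01 -9.570e+01] F [ 0.7  0.1 -2.2] open 2.73 rows 1
0.04 -0.12 1.90 -0.002 0.002 0.005
```

View pics/h1.png

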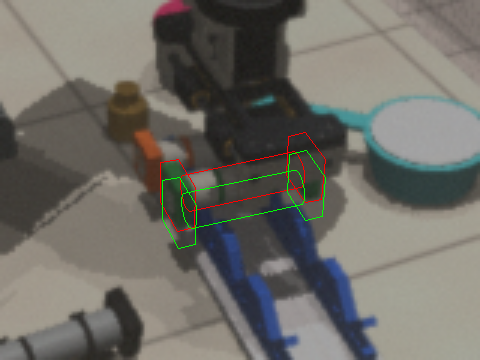

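Call:
servo_tool --rows "0 0 1 0 0 0; 0 0 0.6 0 0 0; 0 0.2 0.4 -0.005 0 0; 0 0.1 0.3 0 0 0"

```text
clock: 21.22
tool_pos: [0.6163, 0.1105, 0.0403]
orientation: [-179.6, 0.2, -95.6]
force: [-8.4, -6.3, 29.8]
opening: 0.0268
```

Call:
servo_tool --rows "0 0.2 0.3 -0.005 0 0; 0 0.1 0.3 0 0 0; 0 0 0.3 0 0 0"

```text
clock: 21.47
tool_pos: [0.6165, 0.1103, 0.0402]
orientation: [-179.5, 0.3, -95.5]
force: [-15.0, 3.1, 25.6]
opening: 0.0275
```

Call:
servo_tool --rows "0 0 -0.1 0 0 0; 0 0 0 0 0 0; 0 0 0 0 0 0; 0 0 0 0 0 0; 0 0 0 0 0 0" --grip 4.6

```text
clock: 21.88
tool_pos: [0.6183, 0.1109, 0.0444]
orientation: [-179.2, 0.4, -95.4]
force: [-1.0, -0.3, 0.5]
opening: 0.0456
```

Call:
servo_tool --rows "0 0 -1 0 0 0; 0 0 -2.5 0 0 0; 0 0 -3.5 0 0 0; 0 0 -3.5 0 0 0; 0 0 0 0 0 0"

```text
clock: 22.3
tool_pos: [0.6154, 0.109, 0.1518]
orientation: [-179.6, 0.1, -95.4]
force: [0.6, 0.3, 1.2]
opening: 0.0458
```

```bash
python3 plan.py .581 -.367 .11 -74
python3 - <<'E'
from ov import *
s=snap("side"); ov(s,"h2",[(.6157,.1103,.0498,-6),(.6238,.18,.0498,-6)],w=(80,60)); ov(s,"h3",[(.5815,-.3665,.019,16)],w=(80,60))
cv2.imwrite("pics/h4.png",np.hstack([cv2.imread("pics/h2.png"),cv2.imread("pics/h3.png")])[:,:,:][:360,:960][:, :])
a=cv2.imread("pics/h4.png"); cv2.imwrite("pics/h4.png",cv2.resize(a,(800,300)))
E
```

```text
t 22.3 pos [615.4 109.  151.8] ori [-1.796e+02  1.000e-01 -9.540e+01] F [0.6 0.3 1.2] open 4.58 rows 13
3.67 -0.08 0.32 -0.001 0 -0.029; 3.67 0.02 0.32 -0.001 0 -0.029; 3.67 0.13 0.32 -0.001 0 -0.029; 3.66 0.23 0.32 -0.001 0 -0.029; 3.66 0.34 0.32 -0.001 0 -0.029
3.64 0.44 0.32 -0.001 0 -0.029; 3.63 0.55 0.32 -0.001 0 -0.029; 3.61 0.65 0.32 -0.001 0 -0.029; 3.59 0.76 0.32 -0.001 0 -0.029; 3.57 0.86 0.32 -0.001 0 -0.029
3.54 0.96 0.32 -0.001 0 -0.029; 3.51 1.06 0.32 -0.001 0 -0.029; 3.48 1.16 0.32 -0.001 0 -0.029
```

View pics/h4.png

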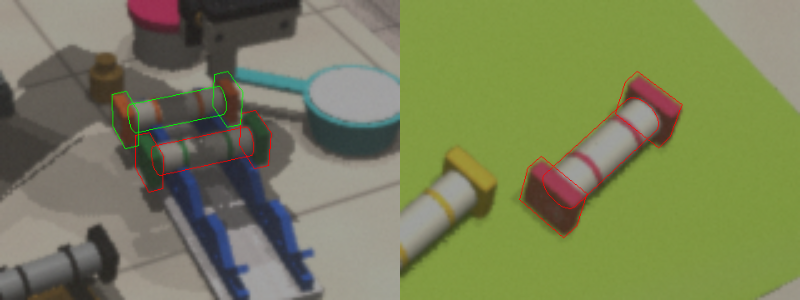

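Call:
servo_tool --rows "3.65 0 0.3 0 0 -0.029; 3.65 0 0.3 0 0 -0.029; 3.65 0.1 0.3 0 0 -0.029; 3.65 0.2 0.3 0 0 -0.029; 3.65 0.3 0.3 0 0 -0.029" --grip 6

```text
clock: 22.77
tool_pos: [0.6031, -0.072, 0.135]
orientation: [-179.5, 0.2, -86.3]
force: [0.5, -0.5, 0.8]
opening: 0.0599
```

Call:
servo_tool --rows "3.6 0.45 0.3 0 0 -0.029; 3.6 0.55 0.3 0 0 -0.029; 3.6 0.65 0.3 0 0 -0.029; 3.6 0.75 0.3 0 0 -0.029; 3.5 0.85 0.3 0 0 -0.029"

```text
clock: 23.18
tool_pos: [0.5905, -0.2621, 0.1174]
orientation: [-179.6, 0.1, -77.4]
force: [0.4, -0.2, 0.4]
opening: 0.0602
```

```bash
python3 plan.py .581 -.367 .075 -74
```

```text
t 23.18 pos [ 590.5 -262.1  117.4] ori [-1.796e+02  1.000e-01 -7.740e+01] F [ 0.4 -0.2  0.4] open 6.02 rows 3
3.35 1.08 1.40 -0.002 0.001 -0.020; 3.32 1.14 1.40 -0.002 0.001 -0.020; 3.30 1.21 1.41 -0.002 0.001 -0.020
```

Call:
servo_tool --rows "3.3 1.05 1.3 0 0 -0.02; 3.3 1.05 1.3 0 0 -0.02; 2.8 1.1 1.3 0 0 -0.02; 0 0 0 0 0 0; 0 0 0 0 0 0"

```text
clock: 23.6
tool_pos: [0.5777, -0.3731, 0.073]
orientation: [-179.8, 0.2, -74.1]
force: [0.2, -0.5, -0.0]
opening: 0.0599
```

```bash
python3 plan.py .581 -.367 .04 -74
```

```text
t 23.6 pos [ 577.7 -373.1   73. ] ori [-179.8    0.2  -74.1] F [ 0.2 -0.5 -0. ] open 5.99 rows 1
-0.49 -0.47 3.30 -0.003 0.004 -0.002
```

Call:
servo_tool --rows "-0.5 -0.45 1.7 0 0.003 0; 0 0 1.5 0 0 0; 0 0 0 0 0 0"

```text
clock: 23.85
tool_pos: [0.5803, -0.367, 0.04]
orientation: [-179.8, 0.1, -74.2]
force: [0.3, -0.1, -0.2]
opening: 0.0599
```

```bash
python3 plan.py .581 -.367 .009 -74
```

```text
t 23.85 pos [ 580.3 -367.    40. ] ori [-1.798e+02  1.000e-01 -7.420e+01] F [ 0.3 -0.1 -0.2] open 5.99 rows 1
0.03 -0.06 3.10 -0.003 0.001 -0.004
```

Call:
servo_tool --rows "0 0.1 1.6 0 0 0; 0 0.1 1 0 0 0; 0 0.1 0.6 0 0 0; 0 0 0 0 0 0"

```text
clock: 24.18
tool_pos: [0.579, -0.3653, 0.0091]
orientation: [-179.8, 0.0, -74.0]
force: [-0.4, -0.6, -0.0]
opening: 0.0601
```

Call:
servo_tool --rows "0 0 0 0 0 0; 0 0 0 0 0 0; 0 0 0 0 0 0; 0 0 0 0 0 0; 0 0 0 0 0 0" --grip 1.5

```text
clock: 24.6
tool_pos: [0.5811, -0.3653, 0.0126]
orientation: [-179.6, -0.1, -74.0]
force: [0.5, -0.6, 0.1]
opening: 0.032
```

Call:
servo_tool --rows "0 0 0 0 0 0; 0 0 -1 0 0 0; 0 0 -2.5 0 0 0; 0 0 -3.5 0 0 0; 0 0 -3.5 0 0 0"

```text
clock: 25.02
tool_pos: [0.5742, -0.3629, 0.1123]
orientation: [179.6, 0.5, -74.1]
force: [1.3, -0.3, -2.3]
opening: 0.0271
```

```bash
python3 plan.py .6083 .0407 .13 -96
```

```text
t 25.02 pos [ 574.2 -362.9  112.3] ori [179.6   0.5 -74.1] F [ 1.3 -0.3 -2.3] open 2.71 rows 11
-3.44 -1.30 -0.14 0.001 0.001 0.035; -3.49 -1.18 -0.14 0.001 0.001 0.035; -3.53 -1.06 -0.14 0.001 0.001 0.035; -3.56 -0.94 -0.14 0.001 0.001 0.035; -3.59 -0.81 -0.14 0.001 0.001 0.035
-3.62 -0.69 -0.15 0.001 0.001 0.035; -3.64 -0.56 -0.15 0.001 0.001 0.035; -3.66 -0.44 -0.15 0.001 0.001 0.035; -3.67 -0.31 -0.15 0.001 0.001 0.035; -3.68 -0.18 -0.16 0.001 0.001 0.035
-3.68 -0.05 -0.16 0.001 0.001 0.035
```

Call:
servo_tool --rows "-3.4 -1.3 -0.3 0 0 0.035; -3.45 -1.2 -0.3 0 0 0.035; -3.5 -1.05 -0.2 0 0 0.035; -3.5 -0.95 -0.2 0 0 0.035; -3.55 -0.8 -0.2 0 0 0.035"

```text
clock: 25.43
tool_pos: [0.5935, -0.1847, 0.1384]
orientation: [-179.7, 0.1, -85.1]
force: [0.8, -0.2, -1.8]
opening: 0.0274
```

Call:
servo_tool --rows "-3.6 -0.7 -0.2 0 0 0.035; -3.6 -0.55 -0.2 0 0 0.035; -3.6 -0.45 -0.2 0 0 0.035; -3.6 -0.3 0 0 0 0.035; -3 -0.2 0 0 0 0.035"

```text
clock: 25.85
tool_pos: [0.6114, -0.0009, 0.15]
orientation: [-179.6, 0.2, -95.7]
force: [1.2, -0.0, -2.7]
opening: 0.0273
```

```bash
python3 plan.py .6083 .0407 .085 -96
```

```text
t 25.85 pos [611.4  -0.9 150. ] ori [-179.6    0.2  -95.7] F [ 1.2 -0.  -2.7] open 2.73 rows 3
-1.36 0.25 2.17 -0.002 0.001 0.002; -1.37 0.25 2.17 -0.002 0.001 0.002; -1.37 0.25 2.17 -0.002 0.001 0.002
```

Call:
servo_tool --rows "-1.4 0.25 2 0 0 0.002; -1.3 0.25 2 0 0 0; -1 0.25 1.5 0 0 0; 0 0 0 0 0 0"

```text
clock: 26.18
tool_pos: [0.6096, 0.0463, 0.0982]
orientation: [-179.2, 0.4, -95.5]
force: [-0.5, -0.7, -2.5]
opening: 0.0271
```

```bash
python3 plan.py .6083 .0407 .057 -96
```

```text
t 26.18 pos [609.6  46.3  98.2] ori [-179.2    0.4  -95.5] F [-0.5 -0.7 -2.5] open 2.71 rows 2
0.30 0.07 2.06 -0.007 0.004 0.004; 0.29 0.05 2.06 -0.007 0.004 0.004
```

Call:
servo_tool --rows "0.4 0.1 2 -0.007 0.004 0.004; 0.15 0.1 1.7 -0.005 0 0; 0 0 0.4 0 0 0; 0 0 0 0 0 0"

```text
clock: 26.52
tool_pos: [0.6081, 0.0416, 0.0593]
orientation: [-179.8, 0.2, -95.6]
force: [0.0, -0.3, -1.8]
opening: 0.0272
```

```bash
python3 plan.py .6083 .0407 .038 -96;  python3 - <<'E'
from ov import *
o=ctrl.get_obs(); p=o["tool_pos"]
s=snap("side"); ov(s,"i1",[(p[0],p[1],p[2]+.010,o["orientation"][2]+90),(.6083,.0407,.0498,-6)],w=(80,60))
E
```

```text
t 26.52 pos [608.1  41.6  59.3] ori [-179.8    0.2  -95.6] F [ 0.  -0.3 -1.8] open 2.72 rows 1
0.10 -0.02 2.13 -0.003 0.003 0.007
```

View pics/i1.png

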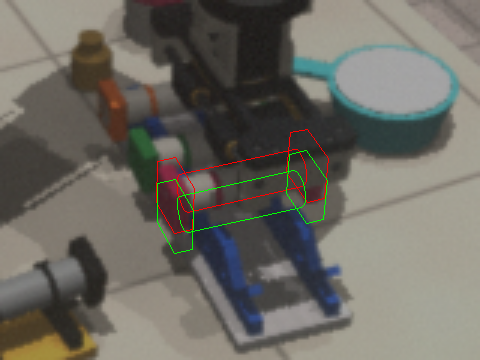

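Call:
servo_tool --rows "0.1 0 0.9 0 0 0.005; 0 0.1 0.6 0 0 0; 0 0.2 0.4 -0.005 0 0; 0 0.1 0.2 0 0 0"

```text
clock: 26.9
tool_pos: [0.6078, 0.0408, 0.0433]
orientation: [-179.6, 0.3, -95.9]
force: [-6.7, -0.3, 23.5]
opening: 0.0271
```

Call:
servo_tool --rows "0 0.2 0.3 -0.005 0 0; 0 0.1 0.3 0 0 0; 0 0 0.3 0 0 0"

```text
clock: 27.15
tool_pos: [0.6079, 0.0407, 0.0432]
orientation: [-179.5, 0.3, -95.7]
force: [-13.2, 4.0, 25.6]
opening: 0.0271
```

Call:
servo_tool --rows "0 0 -0.1 0 0 0; 0 0 0 0 0 0; 0 0 0 0 0 0; 0 0 0 0 0 0; 0 0 0 0 0 0" --grip 4.6

```text
clock: 27.57
tool_pos: [0.6095, 0.0412, 0.0475]
orientation: [-179.2, 0.4, -95.7]
force: [-0.0, 0.0, -1.1]
opening: 0.0454
```

Call:
servo_tool --rows "0 0 -1 0 0 0; 0 0 -2.5 0 0 0; 0 0 -3.5 0 0 0; 0 0 -3.5 0 0 0; 0 0 0 0 0 0"

```text
clock: 27.98
tool_pos: [0.6065, 0.0393, 0.1551]
orientation: [-179.6, 0.2, -95.7]
force: [1.8, -0.0, 1.6]
opening: 0.0457
```

```bash
python3 plan.py .4345 -.3605 .11 -74.5
python3 - <<'E'
from ov import *
s=snap("side"); ov(s,"h2",[(.6083,.0407,.0498,-6),(.6157,.1103,.0498,-6),(.6238,.18,.0498,-6)],w=(80,60)); ov(s,"h3",[(.4345,-.361,.019,15.5)],w=(80,60))
a=np.hstack([cv2.imread("pics/h2.png"),cv2.imread("pics/h3.png")]); cv2.imwrite("pics/i4.png",cv2.resize(a,(800,300)))
E
```

```text
t 27.98 pos [606.5  39.3 155.1] ori [-179.6    0.2  -95.7] F [ 1.8 -0.   1.6] open 4.57 rows 12
3.46 1.10 0.36 -0.001 0 -0.031; 3.42 1.20 0.36 -0.001 0 -0.031; 3.38 1.31 0.36 -0.001 0 -0.031; 3.34 1.41 0.36 -0.001 0 -0.031; 3.30 1.51 0.36 -0.001 0 -0.031
3.25 1.61 0.36 -0.001 0 -0.031; 3.20 1.71 0.37 -0.001 0 -0.031; 3.14 1.81 0.37 -0.001 0 -0.031; 3.09 1.91 0.37 -0.001 0 -0.031; 3.03 2.00 0.37 -0.001 0 -0.031
2.96 2.09 0.37 -0.001 0 -0.031; 2.90 2.18 0.37 -0.001 0 -0.031
```

View pics/i4.png

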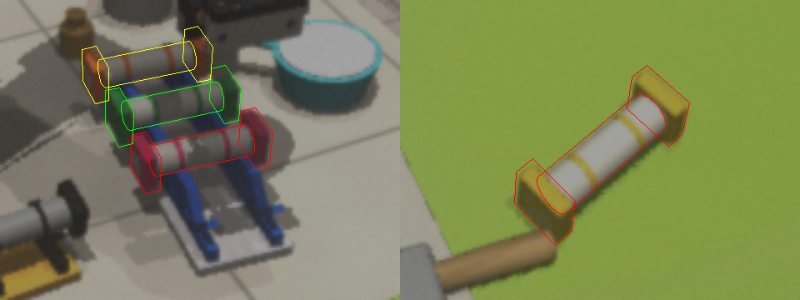

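Call:
servo_tool --rows "3.45 1.1 0.35 0 0 -0.031; 3.4 1.2 0.35 0 0 -0.031; 3.4 1.3 0.35 0 0 -0.031; 3.35 1.4 0.35 0 0 -0.031; 3.3 1.5 0.35 0 0 -0.031" --grip 6

```text
clock: 28.45
tool_pos: [0.5355, -0.1267, 0.1347]
orientation: [-179.5, 0.2, -86.0]
force: [0.1, -0.6, 0.1]
opening: 0.0602
```

Call:
servo_tool --rows "3.25 1.6 0.35 0 0 -0.031; 3.2 1.7 0.35 0 0 -0.031; 3.15 1.8 0.35 0 0 -0.031; 3.1 1.9 0.35 0 0 -0.031; 3 2 0.35 0 0 -0.031"

```text
clock: 28.87
tool_pos: [0.4617, -0.3013, 0.1145]
orientation: [-179.5, 0.2, -76.5]
force: [0.5, -0.7, -0.4]
opening: 0.06
```

```bash
python3 plan.py .4345 -.3605 .075 -74.5
```

```text
t 28.87 pos [ 461.7 -301.3  114.5] ori [-179.5    0.2  -76.5] F [ 0.5 -0.7 -0.4] open 6.0 rows 3
1.71 1.35 1.30 -0.003 0.001 -0.012; 1.69 1.37 1.31 -0.003 0.001 -0.012; 1.68 1.38 1.31 -0.003 0.001 -0.012
```

Call:
servo_tool --rows "1.7 1.35 1.2 -0.003 0 -0.012; 1.65 1.3 1.2 -0.003 0 -0.012; 1.3 1.2 1.2 0 0 -0.012; 0 0 0 0 0 0; 0 0 0 0 0 0"

```text
clock: 29.28
tool_pos: [0.4289, -0.364, 0.0746]
orientation: [179.9, 0.3, -74.7]
force: [0.5, 0.2, 0.9]
opening: 0.0601
```

```bash
python3 plan.py .4345 -.3605 .04 -74.5
```

```text
t 29.28 pos [ 428.9 -364.    74.6] ori [179.9   0.3 -74.7] F [0.5 0.2 0.9] open 6.01 rows 1
-0.17 -0.64 3.46 0.001 0.005 -0.004
```

Call:
servo_tool --rows "-0.17 -0.6 1.8 0 0.004 -0.004; 0 0 1.6 0 0 0; 0 0 0 0 0 0"

```text
clock: 29.53
tool_pos: [0.4351, -0.3606, 0.0407]
orientation: [-180.0, -0.0, -74.6]
force: [-1.2, 0.5, 0.3]
opening: 0.0601
```

```bash
python3 plan.py .4345 -.3605 .01 -74.5
```

```text
t 29.53 pos [ 435.1 -360.6   40.7] ori [-180.    -0.   -74.6] F [-1.2  0.5  0.3] open 6.01 rows 1
-0.03 0.05 3.07 0 0 -0.001
```

Call:
servo_tool --rows "0 0.15 1.6 0 0 0; 0 0.15 1 0 0 0; 0 0.1 0.6 0 0 0; 0 0 0 0 0 0"

```text
clock: 29.87
tool_pos: [0.4336, -0.3605, 0.01]
orientation: [-179.9, -0.1, -74.4]
force: [-0.4, 0.9, -0.5]
opening: 0.0599
```

Call:
servo_tool --rows "0 0 0 0 0 0; 0 0 0 0 0 0; 0 0 0 0 0 0; 0 0 0 0 0 0; 0 0 0 0 0 0" --grip 1.5

```text
clock: 30.28
tool_pos: [0.4356, -0.3609, 0.013]
orientation: [-179.7, -0.2, -74.3]
force: [0.4, -0.5, 0.0]
opening: 0.0321
```

Call:
servo_tool --rows "0 0 0 0 0 0; 0 0 -1 0 0 0; 0 0 -2.5 0 0 0; 0 0 -3.5 0 0 0; 0 0 -3.5 0 0 0"

```text
clock: 30.7
tool_pos: [0.429, -0.3579, 0.1146]
orientation: [179.5, 0.4, -74.4]
force: [2.2, -1.0, -2.7]
opening: 0.027
```

```bash
python3 plan.py .601 -.029 .13 -96
```

```text
t 30.7 pos [ 429.  -357.9  114.6] ori [179.5   0.4 -74.4] F [ 2.2 -1.  -2.7] open 2.7 rows 10
-2.71 -2.54 -0.16 0.001 0.001 0.038; -2.80 -2.43 -0.15 0.001 0.001 0.038; -2.89 -2.33 -0.15 0.001 0.001 0.038; -2.98 -2.22 -0.15 0.001 0.001 0.038; -3.06 -2.10 -0.15 0.001 0.001 0.038
-3.13 -1.99 -0.15 0.001 0.001 0.038; -3.21 -1.87 -0.15 0.001 0.001 0.038; -3.27 -1.75 -0.15 0.001 0.001 0.038; -3.34 -1.62 -0.15 0.001 0.001 0.038; -3.40 -1.50 -0.15 0.001 0.001 0.038
```

Call:
servo_tool --rows "-2.7 -2.5 -0.3 0 0 0.038; -2.8 -2.4 -0.3 0 0 0.038; -2.9 -2.3 -0.2 0 0 0.038; -2.95 -2.2 -0.2 0 0 0.038; -3.05 -2.1 -0.2 0 0 0.038"

```text
clock: 31.12
tool_pos: [0.5167, -0.1961, 0.1398]
orientation: [-179.9, 0.0, -86.4]
force: [1.3, -0.4, -2.7]
opening: 0.0271
```

Call:
servo_tool --rows "-3.1 -2 -0.2 0 0 0.038; -3.2 -1.85 -0.2 0 0 0.038; -3.25 -1.75 0 0 0 0.038; -2.5 -1.3 0 0 0 0.038; 0 0 0 0 0 0"

```text
clock: 31.53
tool_pos: [0.5886, -0.0631, 0.1489]
orientation: [-179.6, 0.1, -95.5]
force: [0.7, -0.6, -1.2]
opening: 0.0273
```

```bash
python3 plan.py .601 -.029 .085 -96
```

```text
t 31.53 pos [588.6 -63.1 148.9] ori [-1.796e+02  1.000e-01 -9.550e+01] F [ 0.7 -0.6 -1.2] open 2.73 rows 2
-1.75 -0.43 3.20 -0.003 0.001 0.005; -1.76 -0.43 3.20 -0.003 0.001 0.005
```

Call:
servo_tool --rows "-1.5 -0.35 2 0 0 0.005; -1.2 -0.35 2 0 0 0.003; -0.4 -0.1 1.4 0 0 0; 0 0 0 0 0 0"

```text
clock: 31.87
tool_pos: [0.6012, -0.0287, 0.0967]
orientation: [-179.5, 0.2, -95.8]
force: [-0.9, 0.2, -2.2]
opening: 0.0272
```

```bash
python3 plan.py .601 -.029 .057 -96
```

```text
t 31.87 pos [601.2 -28.7  96.7] ori [-179.5    0.2  -95.8] F [-0.9  0.2 -2.2] open 2.72 rows 2
0.02 0.03 1.98 -0.004 0.002 0.002; 0.02 0.02 1.98 -0.004 0.002 0.002
```

Call:
servo_tool --rows "0.05 0.2 2 -0.004 0.002 0.002; 0 0.1 1.6 -0.004 0 0; 0 0 0.3 0 0 0; 0 0 0 0 0 0"

```text
clock: 32.2
tool_pos: [0.5983, -0.0295, 0.06]
orientation: [-180.0, 0.1, -95.8]
force: [0.4, -0.0, -3.3]
opening: 0.0274
```

```bash
python3 plan.py .601 -.029 .038 -96;  python3 - <<'E'
from ov import *
o=ctrl.get_obs(); p=o["tool_pos"]
s=snap("side"); ov(s,"j1",[(p[0],p[1],p[2]+.008,o["orientation"][2]+90),(.601,-.029,.0498,-6)],w=(80,60))
E
```

```text
t 32.2 pos [598.3 -29.5  60. ] ori [-1.80e+02  1.00e-01 -9.58e+01] F [ 0.4 -0.  -3.3] open 2.74 rows 1
-0.07 -0.26 2.20 -0.001 0.001 0.003
```

View pics/j1.png

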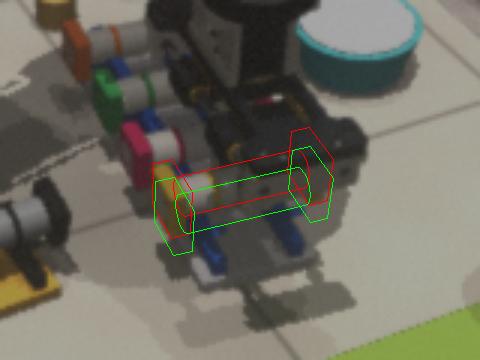

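Call:
servo_tool --rows "-0.05 -0.15 0.9 0 0 0.003; 0 0 0.6 0 0 0; 0 0.1 0.4 -0.005 0 0; 0 0.1 0.2 0 0 0"

```text
clock: 32.58
tool_pos: [0.6017, -0.029, 0.0437]
orientation: [-179.8, 0.2, -96.0]
force: [-5.7, 2.3, 21.8]
opening: 0.0274
```

Call:
servo_tool --rows "0 0.2 0.3 -0.005 0 0; 0 0.1 0.3 0 0 0; 0 0 0.3 0 0 0"

```text
clock: 32.83
tool_pos: [0.6019, -0.0291, 0.0436]
orientation: [-179.6, 0.2, -95.8]
force: [-13.4, 4.4, 27.8]
opening: 0.0273
```

Call:
servo_tool --rows "0 0 -0.1 0 0 0; 0 0 0 0 0 0; 0 0 0 0 0 0; 0 0 0 0 0 0; 0 0 0 0 0 0" --grip 4.6

```text
clock: 33.25
tool_pos: [0.604, -0.0288, 0.048]
orientation: [-179.3, 0.2, -95.7]
force: [-0.1, 0.6, -0.1]
opening: 0.0457
```

Call:
servo_tool --rows "0 0 -1 0 0 0; 0 0 -2.5 0 0 0; 0 0 -3.5 0 0 0; 0 0 -3.5 0 0 0; 0 0 0 0 0 0"

```text
clock: 33.67
tool_pos: [0.6011, -0.0302, 0.1555]
orientation: [-179.8, 0.0, -95.7]
force: [1.4, 0.3, 1.9]
opening: 0.0457
```

```bash
python3 plan.py .4555 .3425 .12 -92
```

```text
t 33.67 pos [601.1 -30.2 155.5] ori [-179.8    0.   -95.7] F [1.4 0.3 1.9] open 4.57 rows 11
-3.24 1.66 0.32 0 0 -0.006; -3.25 1.64 0.32 0 0 -0.006; -3.26 1.62 0.32 0 0 -0.006; -3.27 1.60 0.32 0 0 -0.006; -3.28 1.58 0.32 0 0 -0.006
-3.29 1.56 0.32 0 0 -0.006; -3.30 1.54 0.32 0 0 -0.006; -3.30 1.52 0.32 0 0 -0.006; -3.31 1.50 0.32 0 0 -0.006; -3.32 1.48 0.32 0 0 -0.006
-3.33 1.46 0.32 0 0 -0.006
```

Call:
servo_tool --rows "-3.25 1.65 0 0 0 -0.006; -3.25 1.65 0 0 0 -0.006; -3.25 1.6 0 0 0 -0.006; -3.25 1.6 0 0 0 -0.006; -3.3 1.6 0.1 0 0 -0.006" --grip 0

```text
clock: 34.08
tool_pos: [0.5374, 0.1394, 0.16]
orientation: [-179.3, 0.2, -94.6]
force: [0.3, 1.3, -0.6]
opening: 0.0182
```

Call:
servo_tool --rows "-3.3 1.55 0.2 0 0 -0.006; -3.3 1.55 0.3 0 0 -0.006; -3.3 1.5 0.3 0 0 -0.006; -3.3 1.5 0.3 0 0 -0.006; -2 1 0.3 0 0 -0.006"

```text
clock: 34.5
tool_pos: [0.4734, 0.3055, 0.1491]
orientation: [-179.0, 0.4, -92.7]
force: [-0.3, -0.1, -0.5]
opening: 0.0004
```

```bash
python3 plan.py .4555 .3425 .085 -92
python3 - <<'E'
from ov import *
s=snap("side"); ov(s,"k1",[(.601,-.029,.0498,-6),(.6083,.0407,.0498,-6),(.6157,.1103,.0498,-6),(.6238,.18,.0498,-6)],w=(130,90),center=(.56,.05,.04))
t=snap("top","k2")
for n,x0 in dict(cart_yellow=(.601,-.029),cart_pink=(.6083,.0407),cart_green=(.6157,.1103),cart_orange=(.6238,.18),bar=(.419,.016)).items():
    for q in (t,s):
        o=ctrl.outline_of(n,q)
        if not o: print(n,"none"); continue
        x,f=fit([q],[o[0]["pixels"].astype(float)],.0498,np.array([*x0,-.1 if n!="bar" else .05])); print(n,q is t and "top" or "side",(x[:2]*1000).round(1),np.degrees(x[2]).round(1),round(f,2))
E
```

```text
t 34.5 pos [473.4 305.5 149.1] ori [-179.     0.4  -92.7] F [-0.3 -0.1 -0.5] open 0.04 rows 3
-1.19 0.69 2.13 -0.006 0.002 -0.004; -1.20 0.67 2.13 -0.006 0.002 -0.004; -1.21 0.66 2.13 -0.006 0.002 -0.004
cart_yellow top [598.2 -26.2] -6.2 0.1
cart_yellow side [601.1 -28.8] -6.1 0.1
cart_pink top [605.7  42.9] -6.3 0.1
cart_pink side [607.9  41.9] -4.1 0.09
cart_green top [614.8 112.3] -6.5 0.1
cart_green side [616.4 111.3] -3.3 0.1
cart_orange top [621.3 182.2] -5.5 0.1
cart_orange side [621.8 179.8] -6.3 0.16
bar top [425.7  17.7] 3.2 1.85
bar side [418.4  14.2] 4.3 0.15
```

View pics/k1.png

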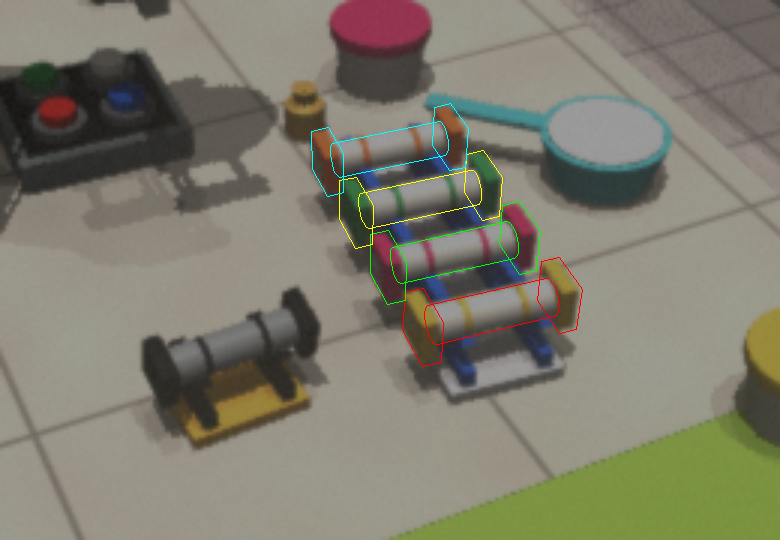

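View pics/k2.png

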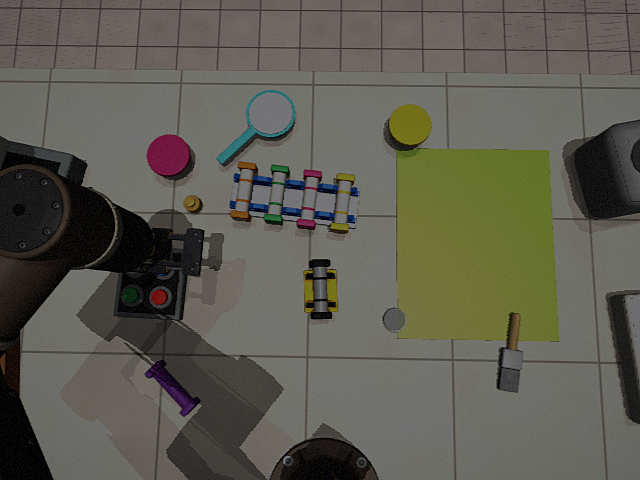

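Call:
servo_tool --rows "-1.2 0.7 2 -0.006 0 0; -1.2 0.65 2 -0.006 0 0; -0.8 0.5 1.7 -0.006 0 0; 0 0 0 0 0 0"

```text
clock: 35.43
tool_pos: [0.4603, 0.3352, 0.0921]
orientation: [-180.0, 0.6, -93.1]
force: [-0.1, -0.3, -0.1]
opening: 0.0005
```

```bash
python3 plan.py .4555 .3425 .065 -92
```

```text
t 35.43 pos [460.3 335.2  92.1] ori [-180.     0.6  -93.1] F [-0.1 -0.3 -0.1] open 0.05 rows 1
-0.68 0.52 2.71 -0.001 0.010 -0.019
```

Call:
servo_tool --rows "-0.7 0.6 1.4 0 0.009 -0.015; 0 0.1 1.2 0 0 0; 0 0 0 0 0 0"

```text
clock: 35.68
tool_pos: [0.4547, 0.3425, 0.0663]
orientation: [-179.9, 0.0, -92.2]
force: [-0.8, -0.2, 0.6]
opening: 0.0002
```

Call:
servo_tool --rows "0 0 0.7 0 0 0; 0 0 0.5 0 0 0; 0 0 0.3 0 0 0; 0 0 0.3 0 0 0"

```text
clock: 36.02
tool_pos: [0.4565, 0.3427, 0.0504]
orientation: [-179.8, 0.2, -92.3]
force: [-3.2, 0.9, 3.5]
opening: 0.0005
```

Call:
servo_tool --rows "0 0 0.3 0 0 0; 0 0 0.25 0 0 0; 0 0 0.2 0 0 0"

```text
clock: 36.27
tool_pos: [0.4566, 0.3427, 0.048]
orientation: [-179.7, 0.2, -92.2]
force: [-10.2, -2.3, 20.8]
opening: 0.0004
```

Bottomed at z = 48 mm. Lift and go to green, travelling over white rather than red.

Call:
servo_tool --rows "0 0 -1.5 0 0 0; 0 0 -3 0 0 0; 0 0 -1 0 0 0; 0 0 0 0 0 0"

```text
clock: 36.6
tool_pos: [0.4571, 0.3427, 0.1066]
orientation: [-179.6, 0.3, -92.2]
force: [0.4, -0.2, 0.2]
opening: 0.0004
```

```bash
python3 plan.py .398 .404 .095 -92
```

```text
t 36.6 pos [457.1 342.7 106.6] ori [-179.6    0.3  -92.2] F [ 0.4 -0.2  0.2] open 0.04 rows 3
-1.97 2.05 0.38 -0.003 0.002 -0.001; -1.97 2.05 0.38 -0.003 0.002 -0.001; -1.97 2.04 0.39 -0.003 0.002 -0.001
```

Call:
servo_tool --rows "-2 2.05 0.3 -0.003 0.002 0; -2 2.05 0.3 -0.003 0 0; -1.6 1.7 0.3 0 0 0; 0 0 0 0 0 0; 0 0 0 0 0 0"

```text
clock: 37.02
tool_pos: [0.4009, 0.4027, 0.0965]
orientation: [-179.8, 0.4, -92.4]
force: [-0.2, -0.8, 0.3]
opening: 0.0004
```

```bash
python3 plan.py .398 .404 .065 -92
```

```text
t 37.02 pos [400.9 402.7  96.5] ori [-179.8    0.4  -92.4] F [-0.2 -0.8  0.3] open 0.04 rows 1
-0.09 0.30 3.15 -0.003 0.007 -0.007
```

Call:
servo_tool --rows "-0.1 0.3 1.7 0 0.006 -0.006; 0 0.1 1.3 0 0 0; 0 0 0 0 0 0"

```text
clock: 37.27
tool_pos: [0.3975, 0.4038, 0.0648]
orientation: [-179.8, 0.1, -92.0]
force: [-0.7, -0.1, 0.3]
opening: 0.0004
```

Call:
servo_tool --rows "0 0.1 0.7 0 0 0; 0 0 0.5 0 0 0; 0 0 0.3 0 0 0; 0 0 0.3 0 0 0"

```text
clock: 37.6
tool_pos: [0.3978, 0.4034, 0.0475]
orientation: [-179.7, 0.1, -92.1]
force: [-17.2, -7.2, 47.6]
opening: 0.0004
```

Call:
servo_tool --rows "0 0 -1.5 0 0 0; 0 0 -3 0 0 0; 0 0 -3 0 0 0; 0 0 -3 0 0 0; 0 0 0 0 0 0"

```text
clock: 38.02
tool_pos: [0.3988, 0.4025, 0.157]
orientation: [-179.7, 0.0, -92.1]
force: [1.0, 1.1, 1.6]
opening: 0.0003
```

Run:
```python
from ov import *
o=ctrl.get_obs(); print(o["clock"],o["tool_pos"],o["force"],o["qvel"])
s=snap("side"); ov(s,"l1",[(.601,-.029,.0498,-6),(.6083,.0407,.0498,-6),(.6157,.1103,.0498,-6),(.6238,.18,.0498,-6)],w=(130,90),center=(.56,.05,.04))
t=snap("top","l2")
for n,x0 in dict(cart_yellow=(.601,-.029),cart_pink=(.6083,.0407),cart_green=(.6157,.1103),cart_orange=(.6238,.18)).items():
    for q in (t,s):
        o=ctrl.outline_of(n,q)
        if o: x,f=fit([q],[o[0]["pixels"].astype(float)],.0498,np.array([*x0,-.1])); print(n,(x[:2]*1000).round(1),np.degrees(x[2]).round(1),round(f,2))
```

```text
38.0167 [0.3987892  0.40250891 0.15700432] [0.98396023 1.05794046 1.55459102] [-0.37492889  1.73385893 -3.23137823 -1.3317324   3.63647925  0.12527428]
cart_yellow [598.4 -26.4] -6.4 0.07
cart_yellow [600.2 -28.3] -5.2 0.08
cart_pink [605.7  43. ] -5.9 0.09
cart_pink [606.8  40.8] -5.8 0.08
cart_green [616.  112.4] -6.5 0.06
cart_green [617.2 110.3] -7.1 0.14
cart_orange [620.9 182.2] -6.6 0.08
cart_orange [623.2 180.5] -7.8 0.16
```

View pics/l1.png

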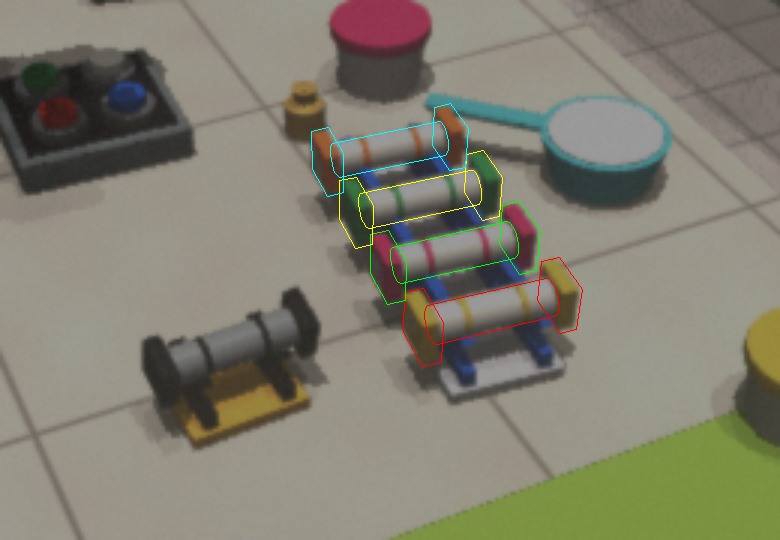

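View pics/l2.png

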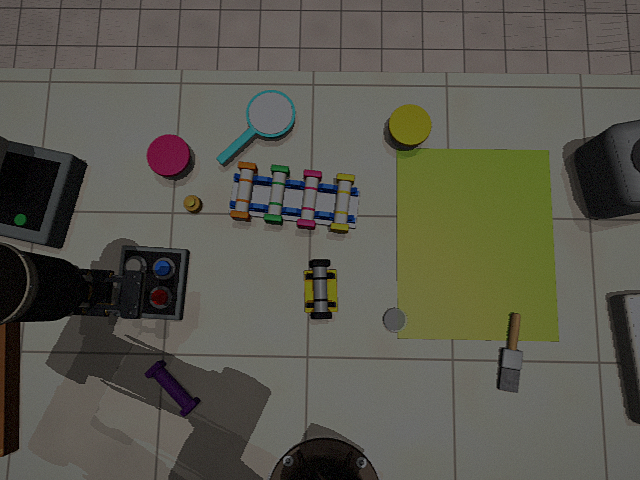

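```bash
python3 -c "
from plant import ctrl
print(ctrl.close_job())"
```

```text
the job is handed in; nothing more can be done
None
```

I ran the batch and handed it in at about 38 s of the 208 s allowed; the simulator gave no verdict.

- **Order:** I pressed the white key with the bar still in the cradle, then moved the bar to its yellow stand. I laid the orange, green, pink and yellow cartridges in the four notch pairs. Last I pressed blue, let it up, and pressed green. Red was never touched.
- **Key presses:** The fingertips went down to about 48 mm on each key, which is its fully-down height. The wrist force at the bottom was 47 N on white, 21 N on blue and 48 N on green.
- **Cartridges:** The final pictures from both cameras show all four in their notches, with caps outside the rails. Each fits within about 3 mm of its expected place, and within 2° of the notch line. The two cameras differ from each other by 2–3 mm.
- **Bar:** It sits in its stand roughly 2–3 mm off centre along its length, against 12 mm allowed. Before the last two presses the side camera gave a good fit. The top-camera fit of the bar failed (poor match score), so I went by the side fit and by eye there, and by eye only in the last pictures.
- **Not measured:** Cartridge and bar heights came only from overlay and contact force, and key release only from the pictures. White and green were partly hidden under the gripper in the top view.
- **Bench:** The other things look unmoved in the pictures, no knock or grip slip was seen, and the arm finished about 10 cm clear above the console.

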